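Prop open the lid of a bench incubator

ROBOT

A 6-joint arm with a two-finger parallel gripper is mounted at the origin on a cart in front of the work surface, level with it; the furniture and walls round the work are solid. World frame = base frame: x ahead of the robot, y to its left, z up, the work surface at z = 0. Lengths are in m, angles in rad, forces in N, time in s.
With the tool pointing down it reaches from about 0.275 to 0.75 m from the base axis. Payload 10.2 kg.
Tool frame: the origin (TCP) lies at the very end of the fingers, on their centre line; the grasp point (between the pads) lies 19 mm behind it; z points along the fingers, y is the direction in which the jaws open and shut (so a half turn about z gives the same grasp; the last joint's range is limited). The gripper opens to 88 mm and grips with 3 to 60 N. Pads are 18 mm wide; open, the fingers measure 123 mm over their backs; the gripper's body (75 mm by 187 mm) begins 45 mm behind the grasp point.
Start: joints at [-1.551, 0.313, 1.498, -0, 1.331, -0.223], TCP at [0.126, -0.51, 0.239] pointing down, gripper open.
Joint ranges: [-2.94, 2.94], [-0.97, 2.17], [0.19, 2.56], [-1.23, 4.37], [0.02, 3.11], [-2.88, 2.88]. Speed limits (rad/s): [2.39, 2.39, 3.01, 3.14, 3.14, 3.14].

INTERFACE

Orientations are given as a 3x3 rotation matrix whose columns are the frame's x, y, z axes.
In Python, from rig import * gives the robot as it stands.
- The arm moves only by the shell command python3 -m handwheel 'ROWS' [FORCE]. ROWS is JSON, a list that holds one entry, the list of rows, each a list of 5 numbers: the opening, from -1 (shut) to 1 (fully open), then the shift along the tool's x, y, z in mm, then the turn about the tool's z in rad. In form: [[[grip, tx, ty, tz, spin], ...]]. A call has 1 to 12 rows; each row shifts and turns the commanded pose from where the row before left it, along the tool's axes as they then stand; what a row does not reach is not made up. A row lasts 1/12 s, in which the tool goes at most 41.7 mm and 7.16 degrees, less where a joint would pass 70% of its speed; a pose out of reach is approached as far as the arm can. A call with a gripper value outside its range is refused whole. The fingers move at their own pace and stop on an object; FORCE is the grip in N (left out, the last holds). Time passes only in rows, so rows that do not move let the fingers close. It gives the time, the measured TCP pose, the force and the opening at its end, in the units of the state.
- sense(): the state, without advancing time (a new reading comes with each control period).
- grab_frame(name): name is "scene" or "top" or "wrist"; returns the picture (480x640x3 uint8, red, green, blue); there is no depth.
- camera_params(name): a dict with "fx", "fy", "cx", "cy" (pixels), "cam_to_world" (4x4, takes a point from camera to world coordinates). Camera axes: x right, y down, z forward; pixel columns grow to the right and rows downward; lengths in m; the calibration is good to about 2 mm. The wrist camera is an equidistant fisheye: a pixel r from the principal point sees the ray r / f radians off the axis. A picture is of the moment at which its call begins: read the wrist's pose just before it. camera_params takes no time and is no camera call; for the wrist camera it gives the pose at the moment of the call.
- sign_off(): hands the job in, once; it reports no verdict.
The state is a dict: "time_s": time; "joint_pos": joint angles; "joint_vel": joint speeds; "tau": joint torques, N m; "tcp_pos": TCP position; "eef_rot": TCP orientation; "contact_force": force on the tool from outside, world axes, zero at the start; "torque": the same for the moment, N m; "grip_width": finger opening in m.
Only numpy, scipy, OpenCV 4.12 (cv2) and the standard library are available. Lean on these libraries where they do the work, as an engineer would, in place of code of your own. Each camera call takes 0.05 s, during which the arm holds its last target.

TASK

Prop the incubator's lid open so that the vials in it can be got at: raise the lid all the way until it stands by itself on its stiff hinges, swing the prop rod on its side up out of the clip, then let the lid down gently until the rod's ball sits fully in the slot of the lid's bracket and the rod carries the lid. Never let the lid fall, and leave the other things on the bench where they are.

Things in the scene. Friction and masses are not known exactly. Their poses are not given: they have to be found in the camera images.
- incubator: White bench incubator fixed to the bench: box 180 deep (its x) x 260 wide (its y) x 105 mm high, white lid on top. Origin: centre of its underside, on the bench. Its +x points to its back (hinges), -x to its front (grey fascia), +y to its left, z up. The prop rod lies along its right side, whose wall is 130 mm right of the origin.
- lid (a joint): Lid angle, rad: 0 shut, grows as the front rises, stop at 1.40. Lid: about 0.7 kg, 180 x 266 x 28 mm, underside level with the hinge axis. Raising it takes 6 to 8 N at the side lip. Stiff hinges: above about 1.2 it stays by itself, below about 1.0 it falls. Resting on the prop rod with the ball seated it reads 0.87 to 0.89.
- lid_hinge (a point): Middle of the lid's hinge axis (along the incubator's y), 90 mm behind the incubator's origin and 108 mm above the bench.
- lip (a point): Middle of the front edge of the lid's short grey front lip, 199 mm from the hinge axis. The lip, 140 wide and 10 thick, stands 14 mm out from the lid's front, level with its underside; shut, it overhangs the front wall by 18 mm. Its x axis runs along the lid towards the hinge, z out of the lid's upper face.
- side_lip (a point): Middle of the outer edge of the grey grip lip on the lid's left side, 160 mm from the hinge axis. This lip is 100 mm long (85 to 185 mm from the hinge axis) and 10 thick, stands 30 mm out from the lid's side, level with its underside; shut, it overhangs the left wall by 33 mm with free space under it. Axes as for lip.
- slot (a point): Middle of the ball's seat in the steel bracket on the lid's right edge, 123 mm from the hinge axis, level with the lid's underside; axes as for lip. The slot opens downward, is 22 mm long along the lid (112 to 134 mm from the hinge) and 9 deep. A flat strip runs from it towards the hinge (to 50 mm); at the front a stop lug, 9 mm lower than the strip, ends it.
- prop_rod (a joint): Rod angle, rad: 0 level in its clip, free end to the back; grows as that end swings up and forward, at most 2.0. Stays where left (1 N at the sleeve turns it); the clip lets go upward at 5 to 12 N there. Seated: 0.90 to 0.97. Less, and the lid comes to rest on the strip (lid above 0.93): pushing the rod further up slides the ball into the slot. Beyond 1.0 it misses the slot.
- rod_pivot (a point): Rod's pivot (axis along the incubator's y), 75 mm before the incubator's origin, 155 mm to its right (25 mm outside the wall), 85 mm above the bench. The rod turns in this upright plane only. Its clip is 125 mm behind the pivot.
- rod_sleeve (a point): Middle of the ribbed black sleeve on the rod (14 mm thick, 50 mm long), 83 mm from the pivot. Here the rod can be pushed up from below with a fingertip that comes tilted from the right side; between sleeve and wall 18 mm are free.
- rod_tip (a point): Centre of the black ball (12 mm) at the free end of the rod (steel, 9 mm thick), 146 mm from the pivot.
- vial_a: Amber vial with black cap, 24 x 54 mm, bystander. Origin: centre of its underside.
- vial_b: A like amber vial, bystander. Origin: centre of its underside.
- marker: Black marker pen, 13 x 138 x 16 mm, lying, bystander. Origin: centre of its underside.
- timer: White bench timer, 66 x 68 x 21 mm, bystander. Origin: centre of its underside.
- foam_box: White foam box, 97 x 118 x 52 mm, bystander. Origin: centre of its underside.
- well_plate: Clear 96-well plate, 86 x 128 x 12 mm, bystander. Origin: centre of its underside.
- reagent_bottle: Glass bottle with blue cap, 80 x 80 x 141 mm, bystander. Origin: centre of its underside.

How it is judged:
By the outcome, as a careful person would: the job done as asked, in the order asked, and still so for the second after the job is handed in, with the robot touching nothing.
It also fails if it takes over 72 s, if anything falls off the work surface, if the arm or the gripper's body presses on something with over 40 N, if the wrist force passes 120 N, or if a joint passes its speed limit or range.

## Working session

There is one attempt and no reset: what is moved stays moved. The work goes in short steps, Python scripts to look and compute and a shell command to move; the robot and the scene stay as the last step left them, time stands still between calls to the robot, and variables do not carry over. Pictures are saved under pics/ and viewed, and the job is handed in when it is done.

```bash
ls; mkdir -p pics; python3 - <<'E'
from rig import *
import cv2,numpy as np
np.set_printoptions(precision=4,suppress=True)
for n in ["scene","top"]:
    im=grab_frame(n); cv2.imwrite(f"pics/{n}0.png",im[:,:,::-1])
    p=camera_params(n); print(n,p)
s=sense(); print(s)
E
```

```text
pics
scene {'fx': 508.42409171717, 'fy': 508.42409171717, 'cx': 320.726497266057, 'cy': 230.9642425142545, 'cam_to_world': array([[-0.8646, -0.3319,  0.3774, -0.0706],
       [-0.5024,  0.5565, -0.6617,  0.9756],
       [ 0.0096, -0.7617, -0.6479,  1.113 ],
       [ 0.    ,  0.    ,  0.    ,  1.    ]])}
top {'fx': 582.4836053114849, 'fy': 582.4836053114849, 'cx': 321.1653271504883, 'cy': 236.1165220789342, 'cam_to_world': array([[ 0.0205, -0.9945,  0.1028,  0.3577],
       [-0.9998, -0.0198,  0.0081, -0.0417],
       [-0.0061, -0.103 , -0.9947,  1.586 ],
       [ 0.    ,  0.    ,  0.    ,  1.    ]])}
{'time_s': 0.1, 'joint_pos': array([-1.5514,  0.3134,  1.4983,  0.    ,  1.331 , -0.2234]), 'joint_vel': array([-0.0006, -0.0011, -0.0024,  0.0005, -0.002 ,  0.0008]), 'tau': array([  0.0024, -40.2805, -25.2646,   0.0695,   0.0342,  -0.0001]), 'tcp_pos': array([ 0.1262, -0.5094,  0.2382]), 'eef_rot': array([[ 0.9707,  0.2404,  0.    ],
       [ 0.2404, -0.9707,  0.0011],
       [ 0.0003, -0.0011, -1.    ]]), 'contact_force': array([-0.8962,  0.2597, -0.0511]), 'torque': array([-0.0419, -0.0424, -0.0536]), 'grip_width': 0.08803539470831072}
```

View pics/scene0.png

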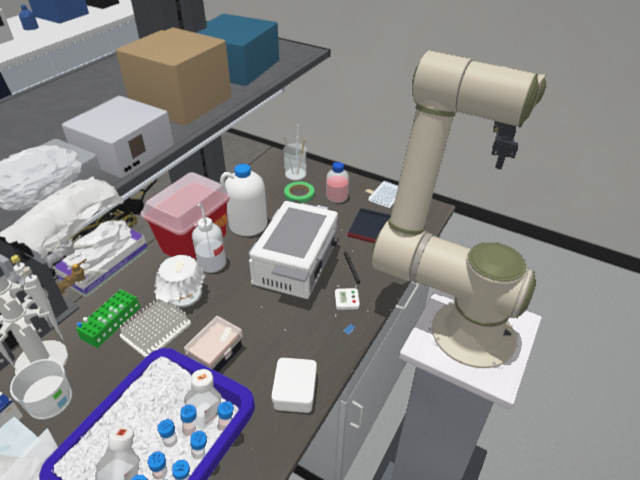

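View pics/top0.png

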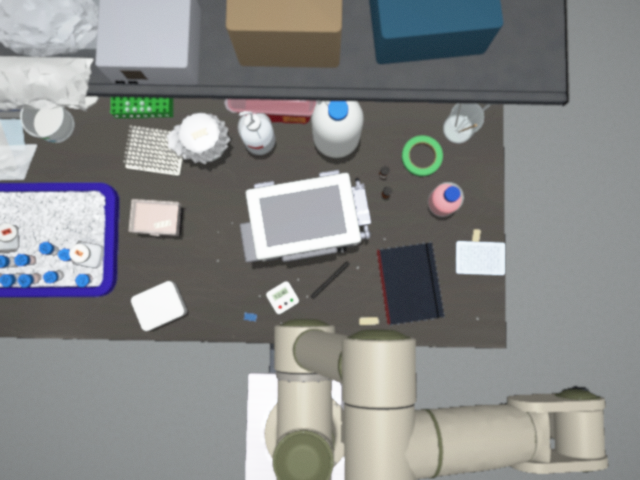

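The scene view shows the incubator at about (297,247). In the top view it is at about (305,217), with the side lip at (250,241), the rod side at (362,208), the front facing the robot, and the marker at (330,280). I'll enlarge both to read corners.

```bash
python3 - <<'E'
import cv2
a=cv2.imread("pics/top0.png")[165:315,225:405]; cv2.imwrite("pics/topc.png",cv2.resize(a,None,fx=4.4,fy=4,interpolation=2) if 0 else cv2.resize(a,(720,600),interpolation=cv2.INTER_CUBIC))
a=cv2.imread("pics/scene0.png")[190:320,235:395]; cv2.imwrite("pics/scenec.png",cv2.resize(a,(720,585),interpolation=cv2.INTER_CUBIC))
E
```

```text
(no output)
```

View pics/topc.png

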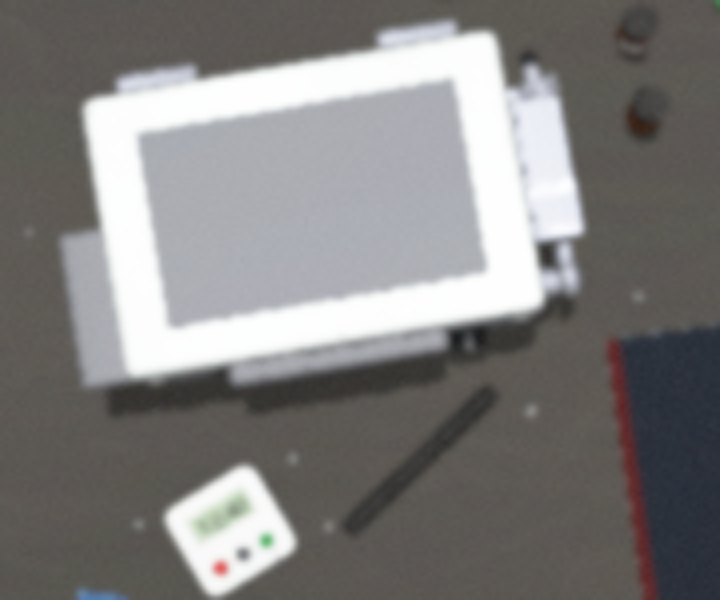

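View pics/scenec.png

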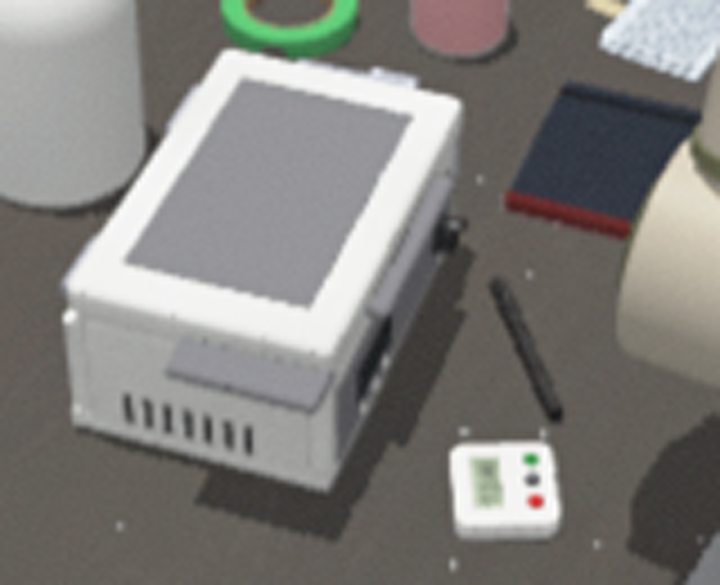

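```bash
cat > h.py <<'E'
from rig import *
import cv2,numpy as np
from scipy.optimize import least_squares
np.set_printoptions(precision=4,suppress=True)
CP={n:camera_params(n) for n in("scene","top")}
def proj(n,P,p=None):
    p=p or CP[n]; T=np.linalg.inv(p["cam_to_world"]); q=(T[:3,:3]@np.atleast_2d(P).T).T+T[:3,3]
    return np.c_[p["fx"]*q[:,0]/q[:,2]+p["cx"],p["fy"]*q[:,1]/q[:,2]+p["cy"]]
def inc(X,P):
    c,s=np.cos(X[2]),np.sin(X[2]); P=np.atleast_2d(P)
    return P@np.array([[c,-s,0],[s,c,0],[0,0,1]]).T+[X[0],X[1],0]
E
python3 - <<'E'
from h import *
L=[[85,133,136],[85,-133,136],[-95,-133,136],[-95,133,136]]
top=[(L[0],(83,102)),(L[1],(498,30)),(L[2],(546,305)),(L[3],(128,380)),
 ([5,163,118],(60,236)),([-95,163,118],(82,388)),([-109,70,118],(232,384)),([-109,-70,118],(446,347))]
sc=[(L[0],(70,292)),(L[1],(225,50)),(L[2],(463,98)),(L[3],(330,358)),([-90,130,0],(330,490)),([90,130,0],(75,428))]
def r(X,full=0):
    a=proj("top",inc(X,np.array([p for p,_ in top])/1e3))-[[225+u/4,165+v/4] for _,(u,v) in top]
    b=proj("scene",inc(X,np.array([p for p,_ in sc])/1e3))-[[235+u/4.5,190+v/4.5] for _,(u,v) in sc]
    return np.r_[a,b] if full else np.r_[a,b].ravel()
f=least_squares(r,[.5,0,0.17],loss="soft_l1"); print(f.x); print(r(f.x,1))
E
```

```text
[0.5639 0.0177 0.193 ]
[[-0.5974 -0.8665]
 [-0.6483 -0.7714]
 [ 0.0608  0.2303]
 [-0.4276 -0.2375]
 [-0.5513 -0.4811]
 [ 0.1775  0.2505]
 [-0.0814  0.3795]
 [ 1.0557  0.1084]
 [-1.0489 -1.5058]
 [ 0.2076 -1.1952]
 [ 1.092  -0.0329]
 [ 1.2619 -1.017 ]
 [ 0.2151  1.9398]
 [ 0.4344  0.5433]]
```

Incubator pose is (0.564, 0.018), yaw 0.193 rad, with residuals of about 1 px. Moves can't tilt the tool. The plan is to push the front lip towards the hinge with closed vertical fingers and lift it by friction, checking forces as I go. First I'll go to a standoff in front of the lip.

```bash
python3 -m handwheel '[[[-1,23.8,-27.1,0,0.05],[-1,23.8,-27.1,0,0],[-1,23.8,-27.1,0,0],[-1,23.8,-27.1,0,0],[-1,23.8,-27.1,0,0],[-1,23.8,-27.1,0,0],[-1,23.8,-27.1,0,0],[-1,23.8,-27.1,0,0],[-1,23.8,-27.1,0,0],[-1,23.8,-27.1,0,0],[-1,23.8,-27.1,0,0],[-1,23.8,-27.1,0,0]]]' 40
python3 -m handwheel '[[[-1,23.8,-27.1,0,0],[-1,23.8,-27.1,0,0],[-1,23.8,-27.1,0,0],[-1,23.8,-27.1,0,0],[-1,0,0,30,0],[-1,0,0,30,0],[-1,0,0,30,0],[-1,0,0,20,0],[-1,0,0,0,0]]]'
cat >> h.py <<'E'
X=[0.5639,0.0177,0.193]
def toinc(p,X=X):
    c,s=np.cos(X[2]),np.sin(X[2]); d=np.array(p)-[X[0],X[1],0]
    return np.array([c*d[0]+s*d[1],-s*d[0]+c*d[1],d[2]])*1e3
def st():
    s=sense(); f=s["contact_force"];c,sn=np.cos(X[2]),np.sin(X[2])
    print("t",round(s["time_s"],2),"inc mm",toinc(s["tcp_pos"]),"Finc",[round(float(v),1) for v in (c*f[0]+sn*f[1],-sn*f[0]+c*f[1],f[2])],"yaw",np.arctan2(s["eef_rot"][1,0],s["eef_rot"][0,0]),"zax",s["eef_rot"][:,2],"grip",s["grip_width"]); return s
E
python3 - <<'E'
from h import *
st()
for n in ["wrist","top","scene"]:
    im=grab_frame(n); cv2.imwrite(f"pics/{n}1.png",im[:,:,::-1])
E
```

```text
time_s: 1.1
tcp_pos: [0.343, -0.1331, 0.2387]
eef_rot: [[0.982, 0.191, 0.0], [0.191, -0.982, -0.0], [0.0, 0.0, -1.0]]
contact_force: [0.2, -0.9, 0.0]
grip_width: 0.0102
time_s: 1.85
tcp_pos: [0.4132, -0.0095, 0.1255]
eef_rot: [[0.981, 0.192, -0.007], [0.192, -0.981, 0.002], [-0.006, -0.003, -1.0]]
contact_force: [-0.5, 0.3, -0.7]
grip_width: 0.0003
t 1.85 inc mm [-153.0956    2.1917  125.4934] Finc [-0.4, 0.4, -0.7] yaw 0.19294120739038106 zax [-0.0069  0.0022 -1.    ] grip 0.00028865971345407525
```

View pics/wrist1.png

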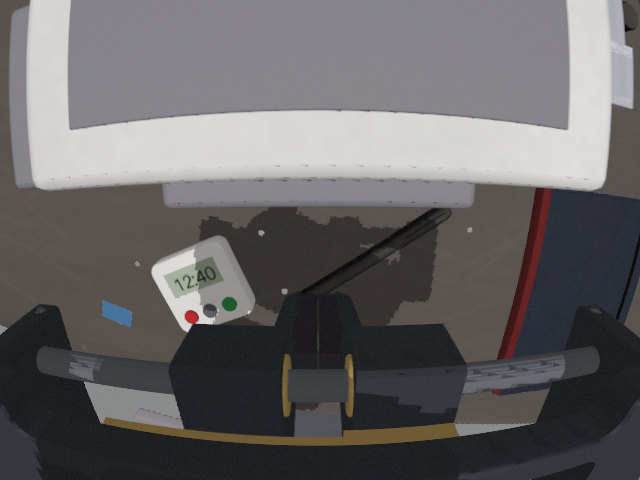

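View pics/scene1.png

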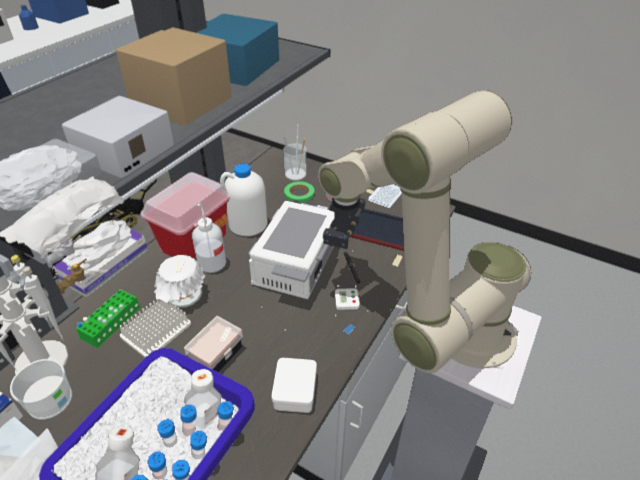

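The wrist view shows the lip square to the tool: front edge at row 207, columns 165–473. The lid's front corners are near (40,188) and (603,188). I'll refine the pose with these.

```bash
cat >> h.py <<'E'
def wray(u,v,p):
    x,y=(u-p["cx"])/p["fx"],(v-p["cy"])/p["fy"]; r=np.hypot(x,y)
    d=np.array([x/r*np.sin(r),y/r*np.sin(r),np.cos(r)]); return p["cam_to_world"][:3,:3]@d,p["cam_to_world"][:3,3]
def hitz(u,v,z,p):
    d,o=wray(u,v,p); return o+d*(z-o[2])/d[2]
E
python3 - <<'E'
from h import *
p=camera_params("wrist"); print(p["cam_to_world"][:3,3],p["fx"],toinc(p["cam_to_world"][:3,3]))
for u,v,z in [(165,207,.108),(473,207,.108),(163,184,.118),(475,182,.118),(12,184,.108),(16,12,.118)]: print(u,v,toinc(hitz(u,v,z,p)))
E
```

```text
[0.495  0.0053 0.2753] 371.64829954431775 [-69.9639   1.023  275.35  ]
165 207 [-105.6603   75.1352  108.    ]
473 207 [-105.7773  -75.1331  108.    ]
163 184 [-92.8355  70.6746 118.    ]
475 182 [-91.9892 -70.4672 118.    ]
12 184 [-87.6759 180.0647 108.    ]
16 12 [  9.8307 163.0993 118.    ]
```

```bash
python3 -m handwheel '[[[-1,8,0,18,0],[-1,10,0,18,0],[-1,8,0,0,0],[-1,3,0,0,0],[-1,2,0,0,0],[-1,0,0,0,0]]]'
python3 -c "
from h import *
st()"
```

```text
time_s: 2.5
tcp_pos: [0.4465, -0.0044, 0.094]
eef_rot: [[0.981, 0.192, 0.002], [0.192, -0.981, -0.001], [0.002, 0.001, -1.0]]
contact_force: [-0.4, -0.1, 0.3]
grip_width: 0.0003
t 2.5 inc mm [-119.4675    0.8296   94.0166] Finc [-0.4, 0.0, 0.3] yaw 0.19305875203245054 zax [ 0.0021 -0.0006 -1.    ] grip 0.0003465250798712693
```

```bash
for i in 1 2 3; do python3 -m handwheel '[[[-1,2,0,0,0],[-1,1,0,0,0],[-1,0,0,0,0]]]' | grep -v eef; done
python3 -c "
from h import *
st()"
```

```text
time_s: 2.75
tcp_pos: [0.4477, -0.0039, 0.0933]
contact_force: [-7.9, -2.2, 7.7]
grip_width: 0.0004
time_s: 3.0
tcp_pos: [0.4478, -0.0038, 0.0932]
contact_force: [-27.1, -10.6, 21.3]
grip_width: 0.0004
time_s: 3.25
tcp_pos: [0.4478, -0.0037, 0.0931]
contact_force: [-46.3, -17.7, 35.0]
grip_width: 0.0004
t 3.25 inc mm [-118.0292    1.2484   93.1137] Finc [-48.8, -8.5, 35.0] yaw 0.19518413237835538 zax [-0.0181 -0.0023 -0.9998] grip 0.0004101809543099889
```

Contact occurs at TCP x = −118 mm, as modelled. The friction ratio is at least 0.7, which is plenty for the lift. I'll lift in small steps.

```bash
python3 -m handwheel '[[[-1,0,0,-2,0],[-1,0,0,-2,0],[-1,0,0,-2,0],[-1,0,0,0,0]]]' | grep -v eef;python3 -m handwheel '[[[-1,0,0,-2,0],[-1,0,0,-2,0],[-1,0,0,0,0]]]' | grep -v eef
python3 -c "
from h import *
st()"
```

```text
time_s: 3.58
tcp_pos: [0.4478, -0.0036, 0.0967]
contact_force: [-30.9, -18.4, -0.2]
grip_width: 0.0003
time_s: 3.83
tcp_pos: [0.448, -0.0036, 0.1007]
contact_force: [-30.4, -18.1, -0.4]
grip_width: 0.0007
t 3.83 inc mm [-117.8458    1.3031  100.7449] Finc [-33.3, -11.9, -0.4] yaw 0.19424137761171456 zax [-0.0181 -0.0014 -0.9998] grip 0.0006736252532741389
```

```bash
python3 - <<'E'
from h import *
im=grab_frame("wrist"); cv2.imwrite("pics/wrist2.png",im[:,:,::-1]); 
a=grab_frame("scene")[190:320,235:395,::-1]; cv2.imwrite("pics/scene2.png",cv2.resize(a,(720,585),interpolation=cv2.INTER_CUBIC)); st()
E
```

```text
t 3.93 inc mm [-117.86      1.2947  100.6806] Finc [-33.2, -11.7, -0.2] yaw 0.19421344883736974 zax [-0.0181 -0.0014 -0.9998] grip 0.0003885543462063761
```

View pics/wrist2.png

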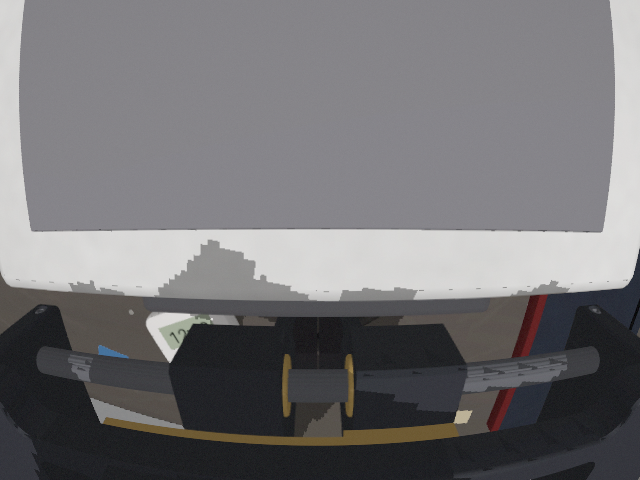

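View pics/scene2.png

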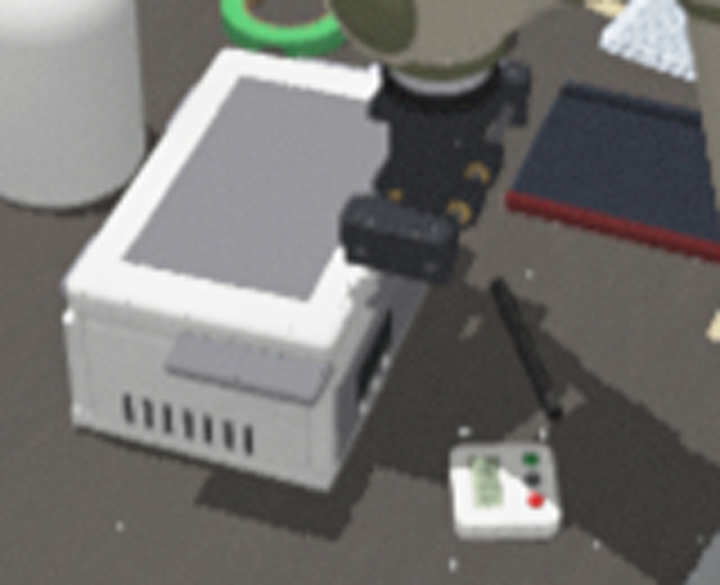

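```bash
python3 -m handwheel '[[[-1,0,0,-3,0],[-1,0,0,-3,0],[-1,0,0,-3,0],[-1,0,0,-3,0],[-1,0.5,0,-3,0],[-1,0.5,0,-3,0],[-1,0,0,0,0]]]' | grep -v eef
python3 - <<'E'
from h import *
im=grab_frame("wrist"); cv2.imwrite("pics/wrist3.png",im[:,:,::-1]); 
a=grab_frame("scene")[190:320,235:395,::-1]; cv2.imwrite("pics/scene3.png",cv2.resize(a,(720,585),interpolation=cv2.INTER_CUBIC)); st()
E
```

```text
time_s: 4.52
tcp_pos: [0.45, -0.0033, 0.1194]
contact_force: [-27.1, -14.5, 2.2]
grip_width: 0.0004
t 4.62 inc mm [-115.8286    1.2718  119.231 ] Finc [-30.1, -9.2, 1.5] yaw 0.1939585688512814 zax [-0.0154 -0.0014 -0.9999] grip 0.0002547797785840099
```

View pics/scene3.png

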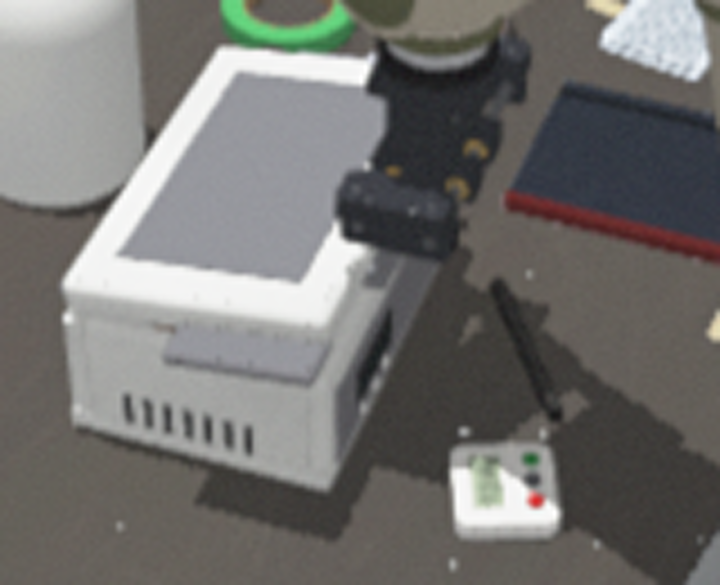

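The lid is following: its front corner went from crop row 347 to 330 with no slip. I'll continue along the arc.

```bash
python3 -m handwheel '[[[-1,0.8,0,-5.9,0],[-1,1,0,-5.9,0],[-1,1.2,0,-5.8,0],[-1,1.3,0,-5.8,0],[-1,1.5,0,-5.8,0],[-1,1.7,0,-5.7,0],[-1,0,0,0,0]]]' | grep -v eef
python3 - <<'E'
from h import *
im=grab_frame("wrist"); cv2.imwrite("pics/wrist4.png",im[:,:,::-1]); 
a=grab_frame("scene")[170:320,215:395,::-1]; cv2.imwrite("pics/scene4.png",cv2.resize(a,(720,600),interpolation=cv2.INTER_CUBIC)); st()
E
```

```text
time_s: 5.2
tcp_pos: [0.4587, -0.0016, 0.1555]
contact_force: [-25.1, -8.7, 6.8]
grip_width: 0.0006
t 5.3 inc mm [-107.0909    1.2717  155.0735] Finc [-25.8, -4.3, 6.9] yaw 0.19360533266895238 zax [-0.0119 -0.0014 -0.9999] grip 0.00032304885132264187
```

View pics/scene4.png

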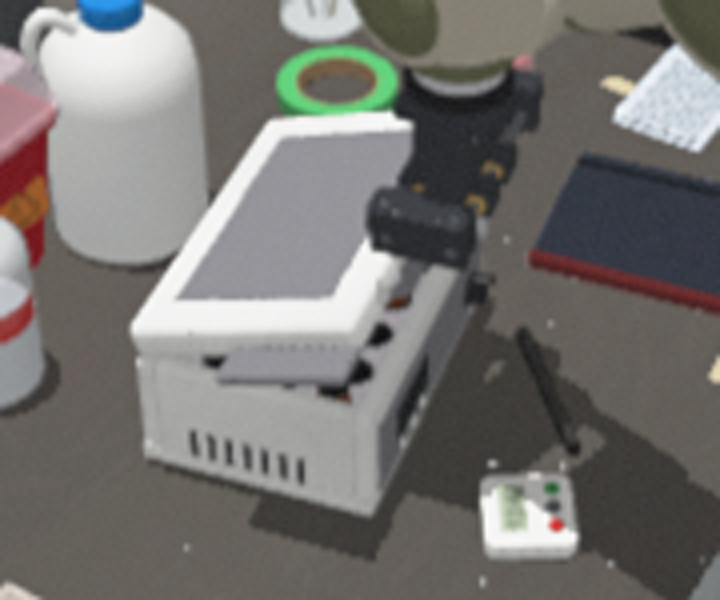

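View pics/wrist4.png

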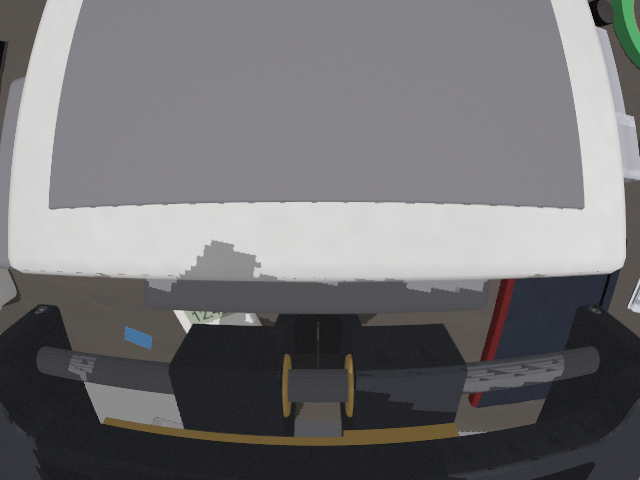

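```bash
python3 -m handwheel '[[[-1,1.9,0,-5.6,0],[-1,2.1,0,-5.6,0],[-1,2.2,0,-5.5,0],[-1,2.4,0,-5.4,0],[-1,2.6,0,-5.3,0],[-1,2.7,0,-5.3,0]]]' | grep -v eef
python3 -m handwheel '[[[-1,2.9,0,-5.1,0],[-1,3,0,-5.1,0],[-1,3.2,0,-5,0],[-1,3.3,0,-5,0],[-1,3.5,0,-4.8,0],[-1,3.6,0,-4.7,0],[-1,0,0,0,0]]]' | grep -v eef
python3 - <<'E'
from h import *
im=grab_frame("wrist"); cv2.imwrite("pics/wrist5.png",im[:,:,::-1]); 
a=grab_frame("scene")[130:320,200:430,::-1]; cv2.imwrite("pics/scene5.png",cv2.resize(a,(720,595),interpolation=cv2.INTER_CUBIC)); st()
E
```

```text
time_s: 5.8
tcp_pos: [0.473, 0.0012, 0.1883]
contact_force: [-20.1, -6.2, 6.8]
grip_width: 0.0003
time_s: 6.38
tcp_pos: [0.4944, 0.0052, 0.2195]
contact_force: [-13.7, -2.5, 11.2]
grip_width: 0.0006
t 6.48 inc mm [-70.859    1.0735 219.2171] Finc [-13.5, 0.1, 10.7] yaw 0.19287804838446382 zax [-0.0031 -0.0011 -1.    ] grip 0.00028217278777034
```

View pics/scene5.png

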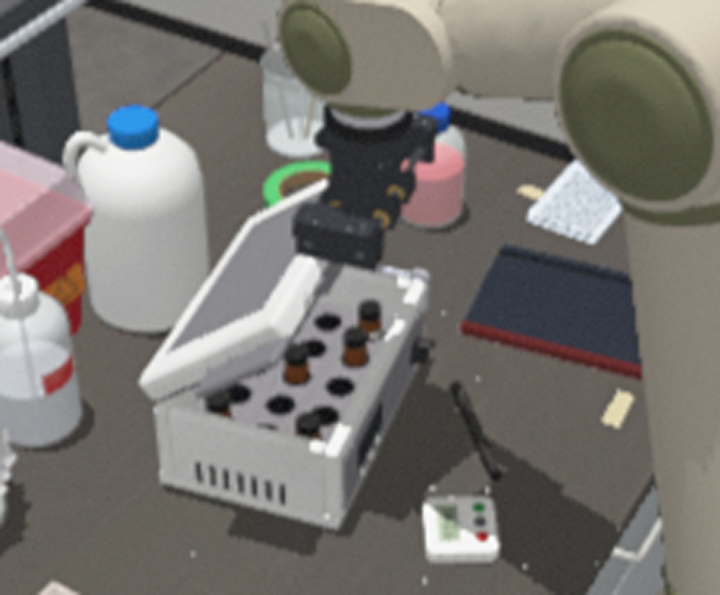

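View pics/wrist5.png

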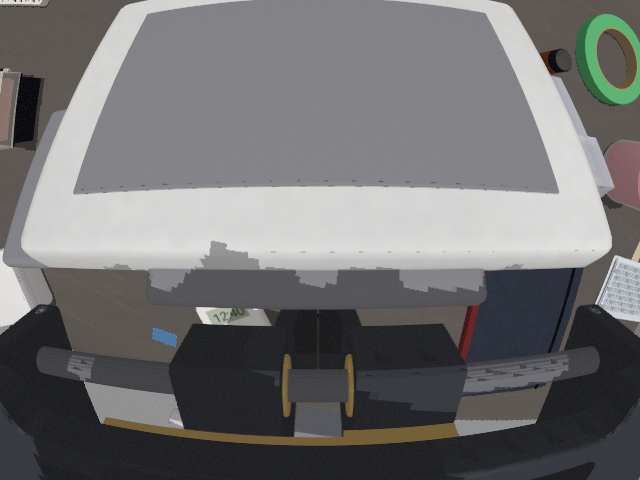

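```bash
python3 -m handwheel '[[[-1,3.9,0,-4.4,0],[-1,4,0,-4.3,0],[-1,4.1,0,-4.2,0],[-1,4.3,0,-4.1,0],[-1,4.4,0,-4,0],[-1,4.5,0,-3.8,0]]]' | grep -v eef
python3 -m handwheel '[[[-1,4.6,0,-3.7,0],[-1,4.7,0,-3.6,0],[-1,4.8,0,-3.4,0],[-1,4.9,0,-3.2,0],[-1,5,0,-3.1,0],[-1,5.1,0,-3,0],[-1,0,0,0,0]]]' | grep -v eef
python3 - <<'E'
from h import *
im=grab_frame("wrist"); cv2.imwrite("pics/wrist6.png",im[:,:,::-1]); 
a=grab_frame("scene")[130:320,200:430,::-1]; cv2.imwrite("pics/scene6.png",cv2.resize(a,(720,595),interpolation=cv2.INTER_CUBIC)); st()
E
```

```text
time_s: 6.98
tcp_pos: [0.519, 0.0101, 0.2443]
contact_force: [-11.5, -1.3, 9.0]
grip_width: 0.0005
time_s: 7.57
tcp_pos: [0.5491, 0.0158, 0.2642]
contact_force: [-1.8, -0.1, 0.0]
grip_width: 0.0004
t 7.67 inc mm [-15.1366   1.0816 263.1175] Finc [0.5, -0.1, -0.3] yaw 0.19279427072827726 zax [ 0.0006 -0.0001 -1.    ] grip 0.00040092144480738303
```

View pics/scene6.png

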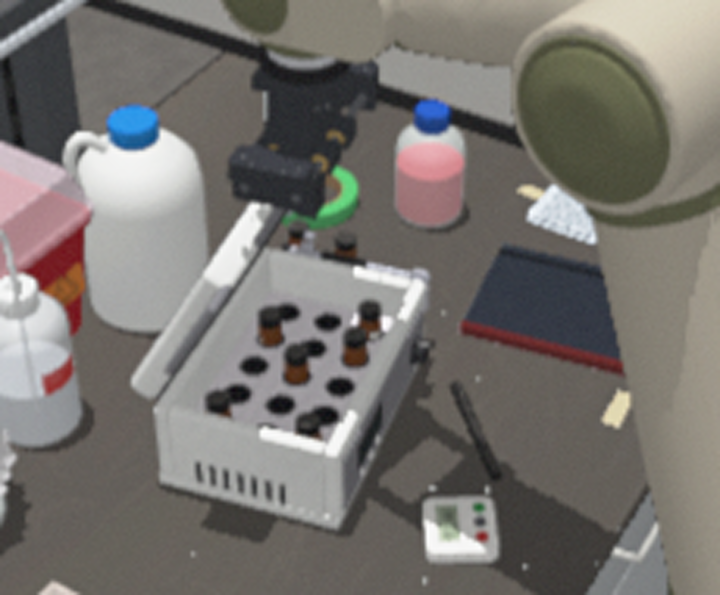

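View pics/wrist6.png

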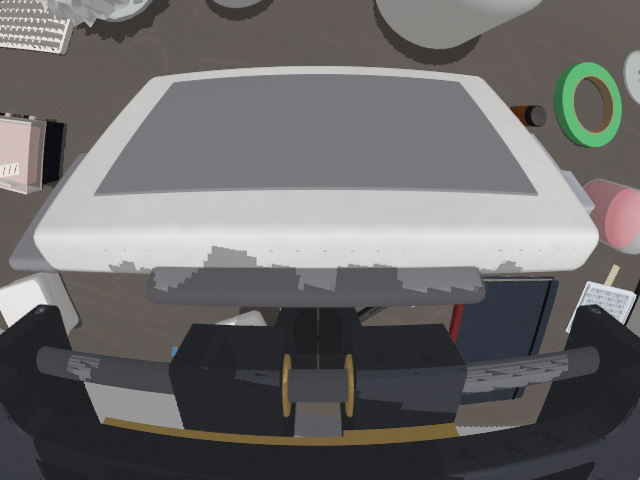

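```bash
python3 - <<'E'
from h import *
def P(n):
    p=CP[n]; K=np.array([[p["fx"],0,p["cx"]],[0,p["fy"],p["cy"]],[0,0,1]]); return K@np.linalg.inv(p["cam_to_world"])[:3]
def tri(a,b):
    X=cv2.triangulatePoints(P("top"),P("scene"),np.array(a,float).reshape(2,1),np.array(b,float).reshape(2,1)); return (X[:3]/X[3]).ravel()
print(tri((567,101),(329,53)), tri((338,108),(242,170)))
E
```

```text
[ 0.7558 -0.5168  0.4554] [ 0.8102 -0.0647  0.2209]
```

```bash
python3 -m handwheel '[[[-1,5,0,-2.9,0],[-1,5,0,-2.9,0],[-1,5,0,-2.8,0],[-1,5,0,-2.7,0],[-1,5,0,-2.6,0],[-1,5,0,-2.5,0]]]' | grep -v eef
python3 -m handwheel '[[[-1,5,0,-2.3,0],[-1,5,0,-2.1,0],[-1,5,0,-2,0],[-1,5,0,-1.8,0],[-1,4,0,-1.4,0],[-1,2,0,-0.6,0],[-1,0,0,0,0]]]' | grep -v eef
python3 - <<'E'
from h import *
im=grab_frame("wrist"); cv2.imwrite("pics/wrist7.png",im[:,:,::-1]); 
a=grab_frame("scene")[130:320,200:430,::-1]; cv2.imwrite("pics/scene7.png",cv2.resize(a,(720,595),interpolation=cv2.INTER_CUBIC)); st()
E
```

```text
time_s: 8.17
tcp_pos: [0.579, 0.0218, 0.2793]
contact_force: [-1.6, -0.3, -2.5]
grip_width: 0.0005
time_s: 8.75
tcp_pos: [0.6044, 0.0267, 0.2895]
contact_force: [-0.2, 0.4, 0.4]
grip_width: 0.0003
t 8.85 inc mm [ 41.1867   1.0712 289.6183] Finc [0.4, -0.3, 0.3] yaw 0.19281012672580042 zax [ 0.0009  0.0001 -1.    ] grip 0.0006928768718190348
```

View pics/scene7.png

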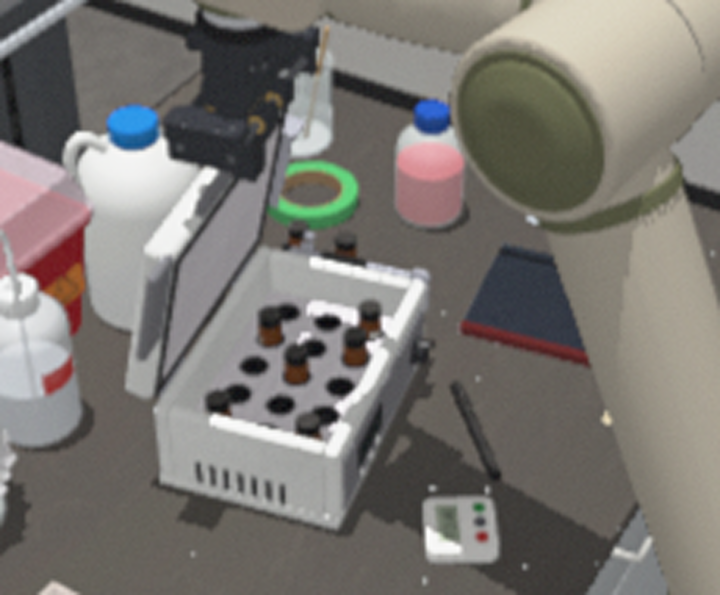

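View pics/wrist7.png

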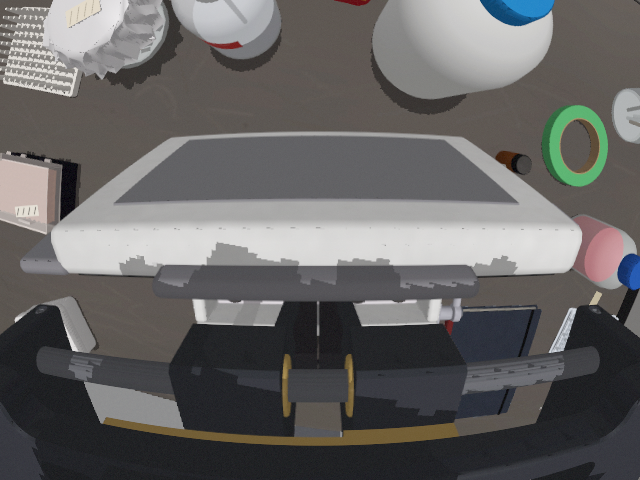

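```bash
python3 - <<'E'
from h import *
print(sense()["joint_pos"])
a=cv2.imread("pics/wrist6.png"); 
a=cv2.imread("pics/scene7.png")[80:240,150:350]; cv2.imwrite("pics/x.png",cv2.resize(a,(750,600),interpolation=cv2.INTER_CUBIC))
E
```

```text
[-0.1495  0.4672  1.1456  0.0002  1.5279  1.2285]
```

View pics/x.png

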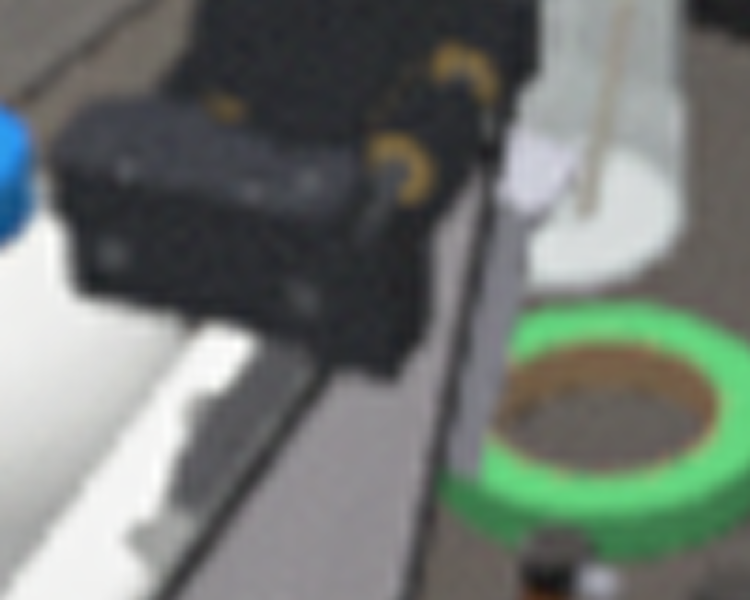

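Lid is near 1.36 and holding with zero force on the tool. Next I'll locate nearby bystanders on the rod side (the bottle and two vials), because the tool must work there.

```bash
python3 - <<'E'
from h import *
def hit(n,u,v,z):
    p=CP[n]; d=p["cam_to_world"][:3,:3]@[(u-p["cx"])/p["fx"],(v-p["cy"])/p["fy"],1]; o=p["cam_to_world"][:3,3]; return o+d*(z-o[2])/d[2]
for l,u,v,z in [("cap",453,193,.141),("bottle base L",430,205,.03),("vialcap1",384,172,.054),("vialcap2",387,192,.054)]: print(l,toinc(hit("top",u,v,z)))
a=cv2.imread("pics/top0.png")[160:260,340:480]; cv2.imwrite("pics/x2.png",cv2.resize(a,(770,550),interpolation=cv2.INTER_CUBIC))
E
```

```text
cap [ -14.7143 -380.4291  141.    ]
bottle base L [ -20.9005 -340.8041   30.    ]
vialcap1 [  84.8712 -231.8527   54.    ]
vialcap2 [  30.2303 -229.8288   54.    ]
```

View pics/x2.png

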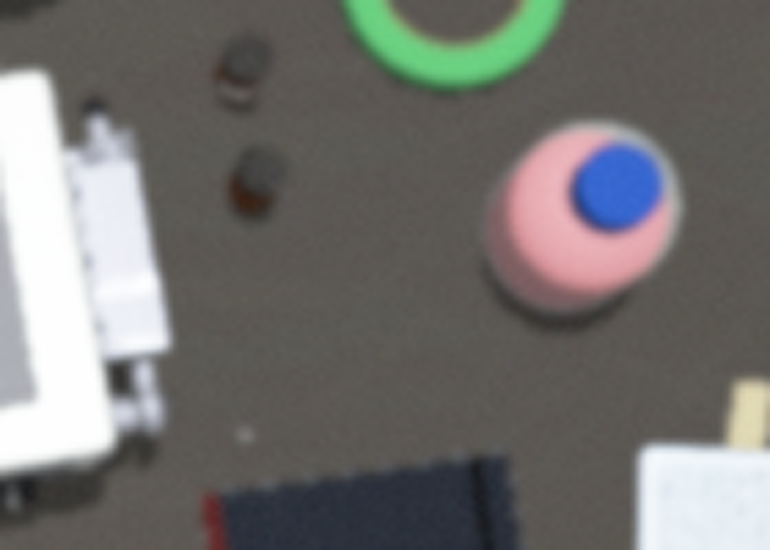

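```bash
python3 -m handwheel '[[[-1,4,0,-1,0],[-1,0,0,0,0],[-1,-30,0,0,0],[-1,-30,0,0,0]]]' | grep -v eef; python3 -c "
from h import *
st()"
```

```text
time_s: 9.18
tcp_pos: [0.5487, 0.0158, 0.2894]
contact_force: [0.4, -0.6, 0.5]
grip_width: 0.0004
t 9.18 inc mm [-15.3006   1.1021 289.4434] Finc [0.3, -0.6, 0.5] yaw 0.19333590763903535 zax [-0.0006  0.0002 -1.    ] grip 0.0004217342442251569
```

The bottle spans y = −340 to −420 and the vials sit at (85,−232) and (30,−230) in the incubator frame, so the approach is free. I'll move over to the rod side and turn the tool half round so the camera faces forward, away from the lid.

```bash
python3 -m handwheel '[[[-1,0,36,0,-0.12],[-1,-4.3,35.7,0,-0.12],[-1,-8.5,35,0,-0.12],[-1,-12.7,33.7,0,-0.12],[-1,-16.6,32,0,-0.12],[-1,-20.3,29.7,0,-0.12],[-1,0,0,0,-0.12],[-1,0,0,0,-0.12],[-1,0,0,0,-0.12],[-1,0,0,0,-0.12],[-1,0,0,0,-0.12],[-1,0,0,0,-0.12]]]' | grep -v eef
python3 -m handwheel '[[[-1,0,0,0,-0.12],[-1,0,0,0,-0.12],[-1,0,0,0,-0.12],[-1,0,0,0,-0.12],[-1,0,0,0,-0.12],[-1,0,0,0,-0.12],[-1,0,0,0,-0.12],[-1,0,0,0,-0.12],[-1,0,0,0,-0.12],[-1,0,0,0,-0.12],[-1,0,0,0,-0.12],[-1,0,0,0,-0.12]]]' | grep -v eef
python3 -c "
from h import *
st()"
```

```text
time_s: 10.18
tcp_pos: [0.5906, -0.1962, 0.2906]
contact_force: [-0.0, -0.5, 0.0]
grip_width: 0.0001
time_s: 11.18
tcp_pos: [0.5907, -0.1961, 0.2906]
contact_force: [-0.6, -0.3, -0.7]
grip_width: 0.0003
t 11.18 inc mm [ -14.7607 -214.9945  290.6336] Finc [-0.7, -0.2, -0.7] yaw 3.078756216156932 zax [ 0.0007 -0.0002 -1.    ] grip 0.00032664563262271314
```

```bash
python3 -m handwheel '[[[-1,0,0,0,-0.12],[-1,0,0,0,-0.12],[-1,0,0,35,-0.016],[-1,0,0,35,0],[-1,0,0,35,0],[-1,0,0,30,0],[-1,0,0,0,0]]]' | grep -v eef
python3 - <<'E'
from h import *
im=grab_frame("wrist"); cv2.imwrite("pics/wrist8.png",im[:,:,::-1]); 
im=grab_frame("top"); cv2.imwrite("pics/top8.png",cv2.resize(im[130:280,230:470,::-1],(800,500),interpolation=cv2.INTER_CUBIC)); 
im=grab_frame("scene"); cv2.imwrite("pics/scene8.png",cv2.resize(im[110:310,210:410,::-1],(600,600),interpolation=cv2.INTER_CUBIC)); st()
E
```

```text
time_s: 11.77
tcp_pos: [0.5883, -0.195, 0.1496]
contact_force: [-0.4, -0.7, -1.3]
grip_width: 0.0004
t 11.92 inc mm [ -14.1703 -215.516   157.5619] Finc [-0.4, 0.6, 0.5] yaw -2.9543348806367127 zax [ 0.0026 -0.0014 -1.    ] grip 0.00016690306635384054
```

View pics/wrist8.png

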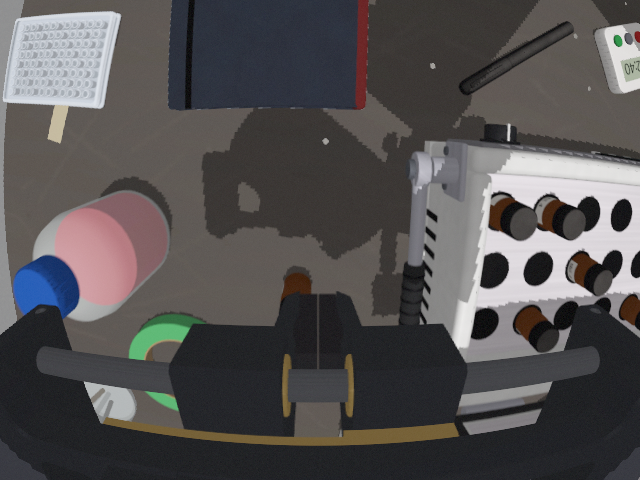

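View pics/top8.png

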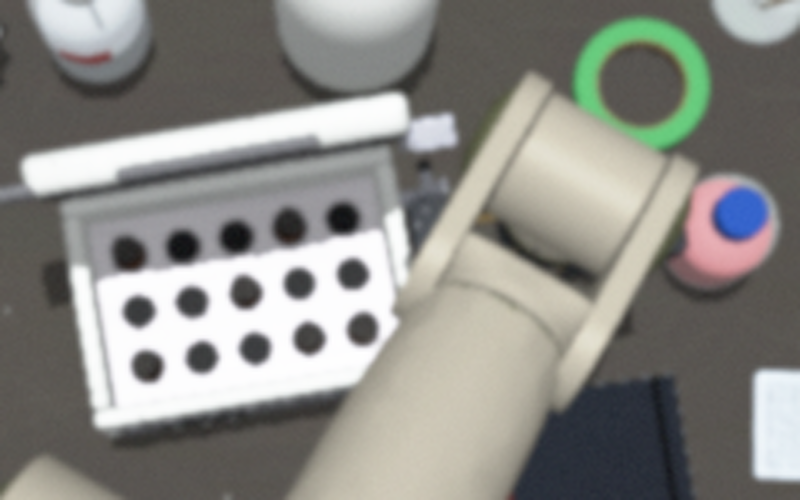

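View pics/scene8.png

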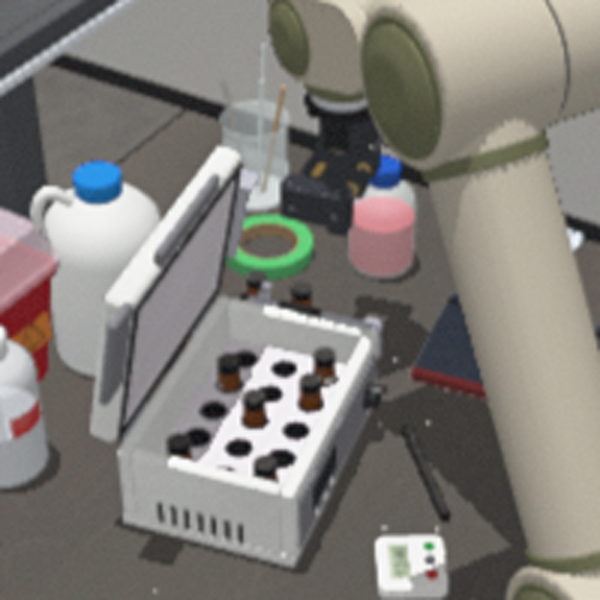

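The wrist view shows the rod running from its pivot at (421,170) to the sleeve starting at (411,263). The lid stands by itself. I'll convert these to check.

```bash
python3 - <<'E'
from h import *
p=camera_params("wrist")
for u,v,z in [(421,170,.085),(416,220,.085),(411,265,.085),(399,290,.085),(422,290,.085),(472,145,.105)]: print(u,v,toinc(hitz(u,v,z,p)))
E
python3 -m handwheel '[[[-1,0,0,30,0],[-1,0,0,30,0],[-1,0,0,20.5,0],[-1,0,0,0,0]]]' | grep -v eef
python3 -c "
from h import *
st()"
```

```text
421 170 [ -67.6764 -153.1808   85.    ]
416 220 [ -36.5069 -154.6219   85.    ]
411 265 [  -6.6597 -155.6726   85.    ]
399 290 [  10.9247 -162.3214   85.    ]
422 290 [  11.376  -146.4451   85.    ]
472 145 [ -85.3386 -129.134   105.    ]
time_s: 12.25
tcp_pos: [0.5899, -0.1958, 0.0733]
contact_force: [0.1, 1.1, -0.4]
grip_width: 0.0006
t 12.25 inc mm [ -15.4714 -214.5044   73.3092] Finc [0.4, 1.0, -0.4] yaw -2.954478323037067 zax [-0.0027  0.0015 -1.    ] grip 0.0006296697969129857
```

```bash
python3 -m handwheel '[[[-1,-8,10,0,0],[-1,0,12,0,0],[-1,0,6,0,0],[-1,0,2,0,0],[-1,0,2,0,0],[-1,0,0,0,0]]]' | grep -v eef;  python3 -m handwheel '[[[-1,0,2,0,0],[-1,0,2,0,0],[-1,0,0,0,0]]]' | grep -v eef
python3 -c "
from h import *
st()"
```

```text
time_s: 12.75
tcp_pos: [0.5925, -0.1628, 0.0757]
contact_force: [-0.4, 0.0, -0.3]
grip_width: 0.0001
time_s: 13.0
tcp_pos: [0.5916, -0.1591, 0.0749]
contact_force: [0.4, -0.1, -1.0]
grip_width: 0.0003
t 13.0 inc mm [  -6.7604 -178.8316   74.9369] Finc [0.4, -0.2, -1.0] yaw -2.954488979841986 zax [-0.0001  0.0001 -1.    ] grip 0.0002888457224668941
```

```bash
for i in 1 2 3; do python3 -m handwheel '[[[-1,0,2,0,0],[-1,0,0,0,0]]]' | grep -v eef;done
python3 -c "
from h import *
st()"
```

```text
time_s: 13.17
tcp_pos: [0.5912, -0.1571, 0.0749]
contact_force: [-0.0, 0.1, 0.4]
grip_width: 0.0005
time_s: 13.33
tcp_pos: [0.5908, -0.155, 0.0749]
contact_force: [0.2, 0.0, -0.2]
grip_width: 0.0005
time_s: 13.5
tcp_pos: [0.5907, -0.1545, 0.0751]
contact_force: [0.8, -6.4, -1.5]
grip_width: -0.0
t 13.5 inc mm [  -6.6766 -174.1054   75.1046] Finc [-0.4, -6.4, -1.5] yaw -2.9543332194383845 zax [ 0.001  -0.0025 -1.    ] grip -1.3504733635128895e-06
```

```bash
python3 -m handwheel '[[[-1,0,2,0,0],[-1,0,2,0,0],[-1,0,2,0,0],[-1,0,0,0,0]]]' | grep -v eef
python3 -m handwheel '[[[-1,0,0,-2,0],[-1,0,0,-2,0],[-1,0,0,0,0]]]' | grep -v eef
python3 -c "
from h import *
st()"
```

```text
time_s: 13.83
tcp_pos: [0.5907, -0.1537, 0.0759]
contact_force: [3.8, -30.7, -5.6]
grip_width: 0.0003
time_s: 14.08
tcp_pos: [0.5906, -0.1536, 0.0799]
contact_force: [2.5, -29.3, -4.9]
grip_width: 0.0005
t 14.08 inc mm [  -6.6756 -173.2788   79.9229] Finc [-3.2, -29.2, -4.9] yaw -2.955623448144186 zax [ 0.005  -0.0108 -0.9999] grip 0.00047938903292941027
```

```bash
python3 -m handwheel '[[[-1,0,0,-3,0],[-1,0,0,-3,0],[-1,0.3,0,-3,0],[-1,0,0,0,0]]]' | grep -v eef
python3 - <<'E'
from h import *
im=grab_frame("wrist"); cv2.imwrite("pics/wrist9.png",im[:,:,::-1]); 
im=grab_frame("top"); cv2.imwrite("pics/top9.png",cv2.resize(im[130:280,300:420,::-1],(600,750),interpolation=cv2.INTER_CUBIC)[:600]); 
st()
E
```

```text
time_s: 14.42
tcp_pos: [0.5902, -0.1536, 0.0895]
contact_force: [0.6, -28.5, -1.8]
grip_width: 0.0001
t 14.52 inc mm [  -7.0361 -173.2074   89.2785] Finc [-4.4, -28.8, -1.1] yaw -2.9556113576605503 zax [ 0.005  -0.011  -0.9999] grip 0.0005431134850733429
```

View pics/wrist9.png

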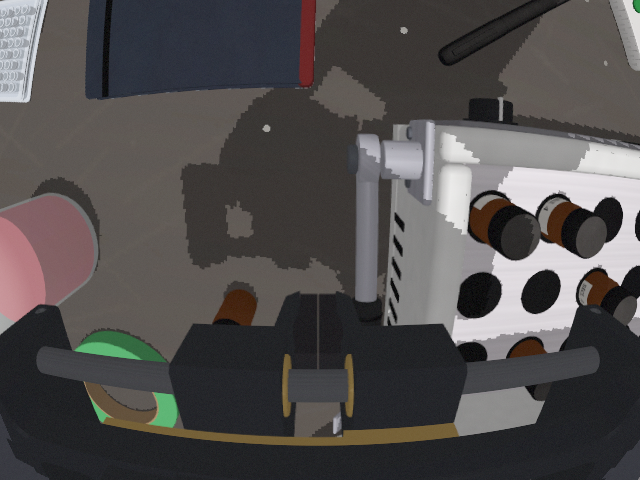

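View pics/top9.png

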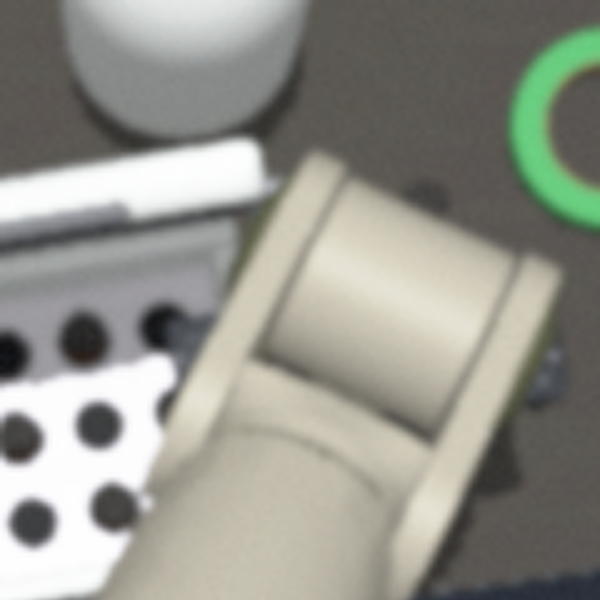

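```bash
python3 - <<'E'
from h import *
p=camera_params("wrist")
for z in (.085,.09,.095): print("pivot",z,toinc(hitz(368,152,z,p)))
for z in (.085,.092,.099,.104): print("sleeve",z,toinc(hitz(369,303,z,p)))
E
```

```text
pivot 0.085 [ -75.3221 -152.4912   85.    ]
pivot 0.09 [ -75.6745 -153.1033   90.    ]
pivot 0.095 [ -76.0269 -153.7153   95.    ]
sleeve 0.085 [  -8.3191 -149.919    85.    ]
sleeve 0.092 [ -11.9498 -150.8963   92.    ]
sleeve 0.099 [ -15.5804 -151.8736   99.    ]
sleeve 0.104 [ -18.1737 -152.5717  104.    ]
```

Back-projection puts the sleeve's near end at about (−17, 102) mm, meaning a rod angle of about 0.2. The rod is out of its clip and following. I'll continue along its arc with less side force.

```bash
python3 -m handwheel '[[[-1,1.3,-1.5,-5.3,0],[-1,1.7,0,-5.2,0],[-1,2.1,0,-5,0],[-1,2.5,0,-4.8,0],[-1,2.9,0,-4.6,0],[-1,3.2,0,-4.4,0],[-1,3.6,0,-4.1,0],[-1,0,0,0,0]]]' | grep -v eef
python3 - <<'E'
from h import *
st(); p=camera_params("wrist")
im=grab_frame("wrist"); cv2.imwrite("pics/wrist10.png",im[:,:,::-1]); 
im=grab_frame("scene"); cv2.imwrite("pics/scene10.png",cv2.resize(im[110:310,210:410,::-1],(600,600),interpolation=cv2.INTER_CUBIC)); 
E
```

```text
time_s: 15.18
tcp_pos: [0.5738, -0.1565, 0.1235]
contact_force: [4.4, -18.4, -0.0]
grip_width: 0.0003
t 15.18 inc mm [ -23.7313 -172.8419  123.5032] Finc [0.8, -18.9, -0.0] yaw -2.9559495688578425 zax [ 0.0065 -0.0084 -0.9999] grip 0.00026373547204829007
```

View pics/wrist10.png

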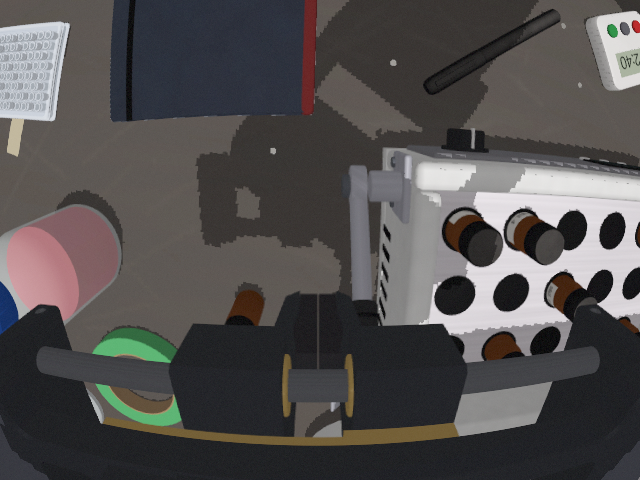

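View pics/scene10.png

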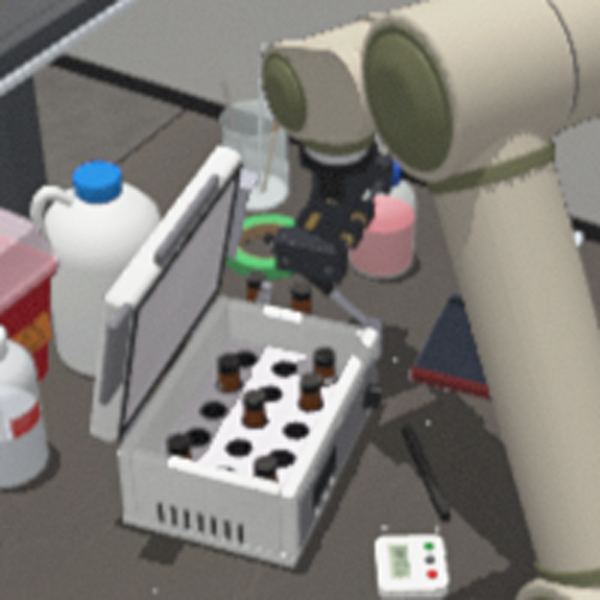

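The scene view shows the rod standing up at about 0.75 rad. I'll re-contact lower on the rod so its ball clears the gripper body, then bring it to the target of about 0.935.

```bash
python3 -m handwheel '[[[-1,0,-6,0,0],[-1,0,-6,0,0],[-1,7,0,8,0],[-1,8,0,10,0],[-1,0,5,0,0],[-1,0,4,0,0],[-1,0,0,0,0]]]' | grep -v eef;  python3 -m handwheel '[[[-1,0,2,0,0],[-1,0,0,0,0]]]' | grep -v eef;  python3 -m handwheel '[[[-1,0,2,0,0],[-1,0,0,0,0]]]' | grep -v eef
python3 - <<'E'
from h import *
st(); p=camera_params("wrist")
im=grab_frame("wrist"); cv2.imwrite("pics/wrist11.png",im[:,:,::-1]); 
E
```

```text
time_s: 15.87
tcp_pos: [0.5579, -0.1584, 0.1033]
contact_force: [-3.7, -5.8, -3.2]
grip_width: 0.0
time_s: 16.03
tcp_pos: [0.5579, -0.1581, 0.1035]
contact_force: [-2.8, -14.5, -6.8]
grip_width: 0.0005
time_s: 16.2
tcp_pos: [0.5577, -0.1579, 0.1037]
contact_force: [-0.5, -24.4, -8.4]
grip_width: 0.0006
t 16.2 inc mm [ -39.7132 -171.1272  103.6783] Finc [-5.1, -23.8, -8.4] yaw -2.954407344115776 zax [ 0.0009 -0.0082 -1.    ] grip 0.0006009007322765598
```

View pics/wrist11.png

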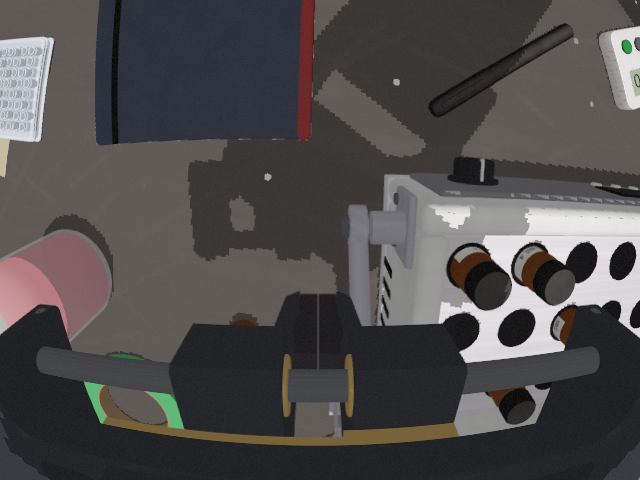

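```bash
python3 -m handwheel '[[[-1,1.4,0,-1.4,0],[-1,1.4,0,-1.3,0],[-1,1.3,0,-1.2,0],[-1,1.3,0,-1.1,0],[-1,0,0,0,0]]]' | grep -v eef; python3 -m handwheel '[[[-1,0,-4,0,0],[-1,0,-10,0,0],[-1,0,-20,0,0],[-1,0,0,-30,0],[-1,0,0,-40,0],[-1,10,0,-40,0]]]' | grep -v eef
python3 - <<'E'
from h import *
st(); 
im=grab_frame("wrist"); cv2.imwrite("pics/wrist12.png",im[:,:,::-1]); 
im=grab_frame("scene"); cv2.imwrite("pics/scene12.png",im[:,:,::-1]);cv2.imwrite("pics/scene12c.png",cv2.resize(im[160:260,260:380,::-1],(720,600),interpolation=cv2.INTER_CUBIC)); 
im=grab_frame("top"); cv2.imwrite("pics/top12c.png",cv2.resize(im[140:260,280:420,::-1],(700,600),interpolation=cv2.INTER_CUBIC)); 
E
```

```text
time_s: 16.67
tcp_pos: [0.5532, -0.1587, 0.1095]
contact_force: [0.8, -22.1, -4.1]
grip_width: 0.0004
time_s: 17.17
tcp_pos: [0.5493, -0.1899, 0.2196]
contact_force: [0.1, -1.0, 0.7]
grip_width: 0.0007
t 17.17 inc mm [ -54.1562 -200.9045  219.5722] Finc [-0.1, -1.0, 0.7] yaw -2.953555712200325 zax [-0.0006  0.0012 -1.    ] grip 0.0007461178769650819
```

View pics/wrist12.png

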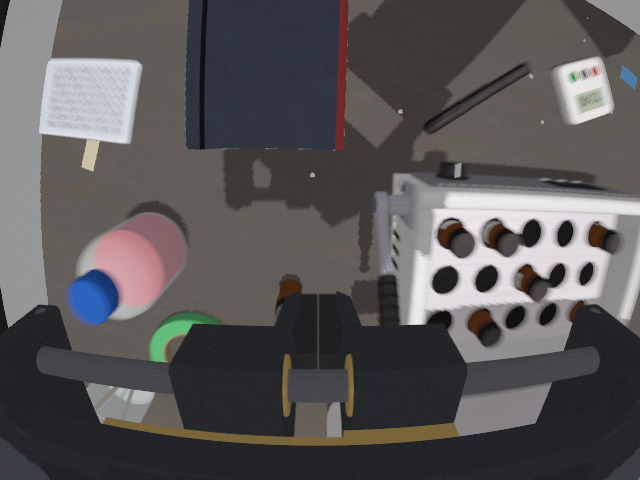

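View pics/scene12c.png

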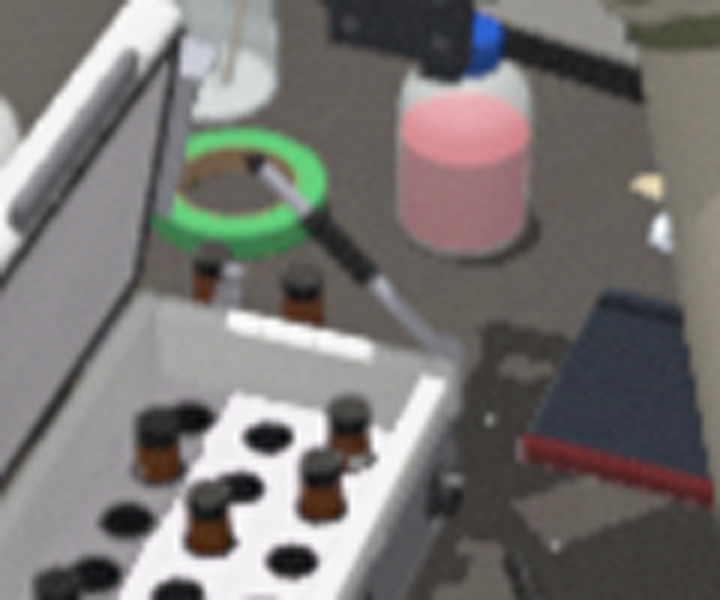

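View pics/top12c.png

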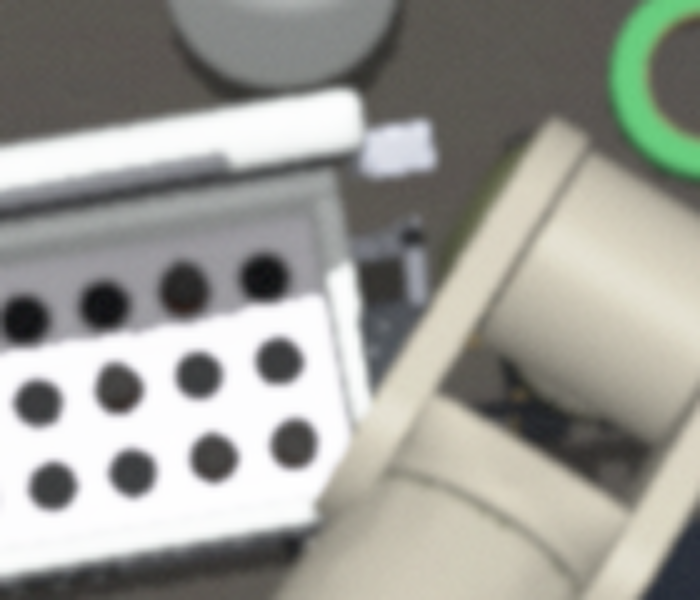

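The ball shows at scene (302.5,187) and top (362.6,186.6). Now the rod angle from these.

```bash
cat >> h.py <<'E'
def rodpt(phi,s,X=X): return inc(X,np.array([[-75+s*np.cos(phi),-155,85+s*np.sin(phi)]])/1e3)
E
python3 - <<'E'
from h import *
for phi in (.7,.75,.8,.85,.9,.95): print(phi,"scene",proj("scene",rodpt(phi,146))[0],"top",proj("top",rodpt(phi,146))[0])
print("pivot",proj("scene",rodpt(0,0)),"lidcornerlid 1.38")
th=1.39
for th in (1.3,1.35,1.4):
  d=np.array([-np.cos(th),0,np.sin(th)]);n=np.array([np.sin(th),0,np.cos(th)])
  for y in(133,-133): print(th,y,proj("scene",inc(X,(np.array([90,y,108])+185*d+28*n)/1e3)),proj("top",inc(X,(np.array([90,y,108])+185*d+28*n)/1e3)))
E
```

```text
0.7 scene [301.6018 188.1255] top [361.8936 185.5488]
0.75 scene [303.0203 187.0097] top [362.3906 187.0515]
0.8 scene [304.5281 185.9692] top [362.9048 188.6924]
0.85 scene [306.122  185.0077] top [363.4347 190.4683]
0.9 scene [307.7983 184.1283] top [363.9791 192.3754]
0.95 scene [309.5531 183.3342] top [364.5364 194.4092]
pivot [[334.5681 218.9307]] lidcornerlid 1.38
1.3 133 [[250.6939 210.5307]] [[236.862  184.3967]]
1.3 -133 [[288.7491 158.7354]] [[353.0898 164.342 ]]
1.35 133 [[247.4133 209.5143]] [[236.1547 180.3093]]
1.35 -133 [[285.841  157.9051]] [[352.3783 160.2654]]
1.4 133 [[244.1452 208.639 ]] [[235.4767 176.2507]]
1.4 -133 [[282.9352 157.2083]] [[351.6547 156.2245]]
```

The rod is at about 0.74, so the thin-rod contact slipped. I'll repeat on the rubber sleeve's lower end.

```bash
python3 -m handwheel '[[[-1,-11.7,0,35,0],[-1,-11.7,0,35,0],[-1,0,8,32,0],[-1,0,10,0,0],[-1,0,5,0,0],[-1,0,3,0,0],[-1,0,2,0,0],[-1,0,0,0,0]]]' | grep -v eef
python3 -c "
from h import *
st()"
```

```text
time_s: 17.98
tcp_pos: [0.5672, -0.1595, 0.1185]
contact_force: [0.7, -4.0, -1.9]
grip_width: 0.0
t 17.98 inc mm [ -30.7658 -174.5457  118.4759] Finc [-0.1, -4.0, -1.9] yaw -2.9542667126822684 zax [ 0.0034 -0.0034 -1.    ] grip 3.8609532281017435e-05
```

```bash
python3 -m handwheel '[[[-1,0,2,0,0],[-1,0,2,0,0],[-1,0,0,0,0],[-1,1.7,0,-1.7,0],[-1,1.7,0,-1.7,0],[-1,1.8,0,-1.6,0],[-1,1.8,0,-1.5,0],[-1,1.4,0,-1.1,0],[-1,0,0,0,0]]]' | grep -v eef
python3 - <<'E'
from h import *
st()
im=grab_frame("scene"); cv2.imwrite("pics/scene13c.png",cv2.resize(im[160:260,260:380,::-1],(720,600),interpolation=cv2.INTER_CUBIC)); 
im=grab_frame("top"); cv2.imwrite("pics/top13c.png",cv2.resize(im[140:260,280:420,::-1],(700,600),interpolation=cv2.INTER_CUBIC)); 
E
```

```text
time_s: 18.73
tcp_pos: [0.5587, -0.1604, 0.1268]
contact_force: [1.2, -19.4, -2.9]
grip_width: 0.0006
t 18.73 inc mm [ -39.2931 -173.8405  126.8159] Finc [-2.6, -19.2, -2.9] yaw -2.955895198996111 zax [ 0.0062 -0.0087 -0.9999] grip 0.0005532885758487622
```

View pics/scene13c.png

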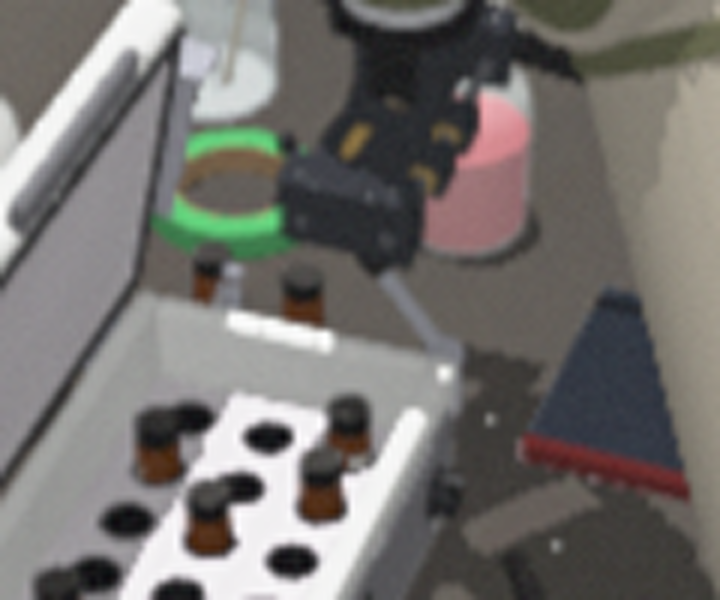

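View pics/top13c.png

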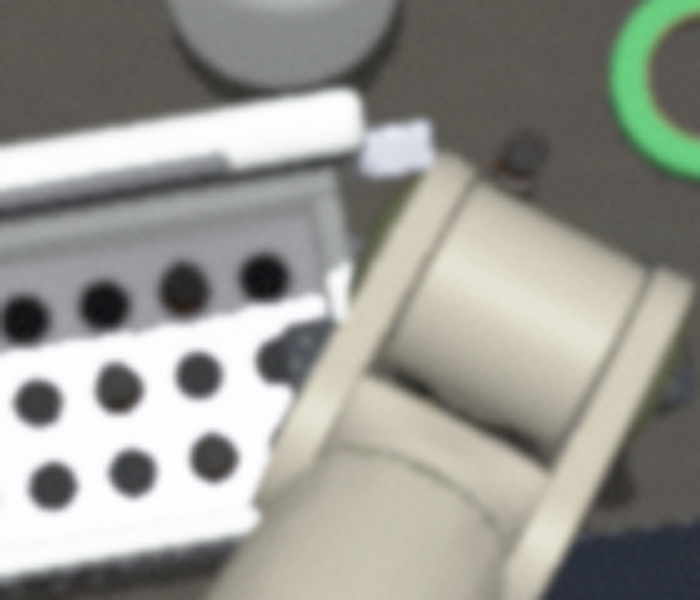

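The ball peeks out at scene (308,183.8), giving an angle of about 0.905. I'll nudge 0.02 more, then back off and measure.

```bash
python3 -m handwheel '[[[-1,0.9,0,-0.8,0],[-1,0,0,0,0],[-1,0,-4,0,0],[-1,0,-10,0,0],[-1,0,-20,0,0],[-1,0,0,-35,0],[-1,0,0,-40,0],[-1,0,0,-40,0],[-1,10,0,-40,0]]]' | grep -v eef
python3 - <<'E'
from h import *
st()
im=grab_frame("scene"); cv2.imwrite("pics/scene14.png",im[:,:,::-1]);cv2.imwrite("pics/scene14c.png",cv2.resize(im[170:230,290:350,::-1],(600,600),interpolation=cv2.INTER_CUBIC)); 
im=grab_frame("top"); cv2.imwrite("pics/top14c.png",cv2.resize(im[160:220,330:390,::-1],(600,600),interpolation=cv2.INTER_CUBIC)); 
E
```

```text
time_s: 19.58
tcp_pos: [0.5534, -0.1915, 0.2829]
contact_force: [0.7, 1.2, 0.4]
grip_width: 0.0005
t 19.58 inc mm [ -50.3977 -203.2734  282.8648] Finc [0.9, 1.1, 0.4] yaw -2.9537480082626564 zax [ 0.002  -0.0005 -1.    ] grip 0.000512869975449821
```

View pics/scene14c.png

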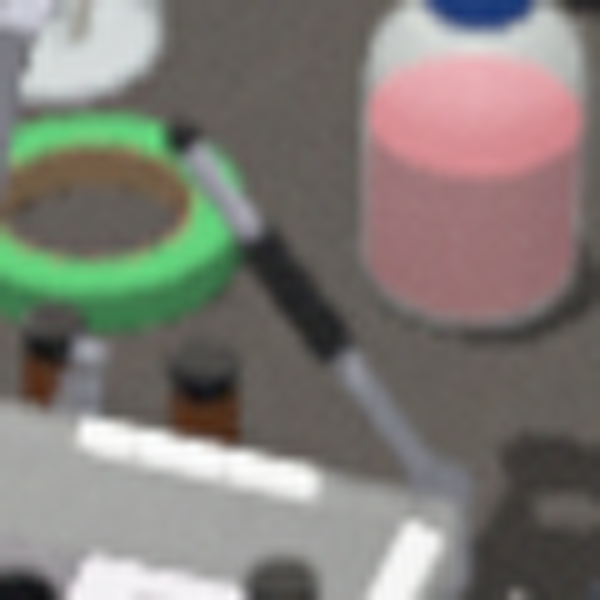

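View pics/top14c.png

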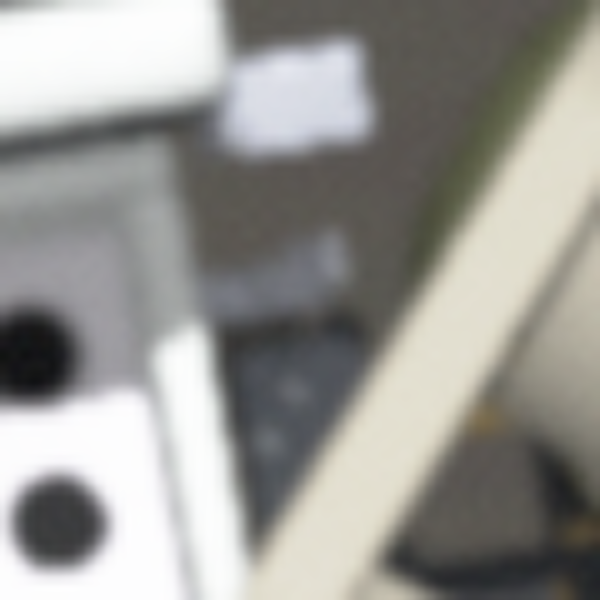

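```bash
python3 - <<'E'
from h import *
for phi in (.85,.88,.91,.94,.97,1.0): print(phi,*[(proj("scene",rodpt(phi,s))[0]-[290,170])*10+4.5 for s in (146,108,58,0)])
E
```

```text
0.85 [165.72  154.577] [241.3895 244.8156] [339.1846 361.4399] [450.1807 493.8067]
0.88 [175.6812 149.2001] [248.7907 240.9817] [343.1808 359.4791] [450.1807 493.8067]
0.91 [185.9308 144.1258] [256.3956 237.3715] [347.2797 357.6382] [450.1807 493.8067]
0.94 [196.4602 139.3606] [264.1977 233.9894] [351.4777 355.9192] [450.1807 493.8067]
0.97 [207.2602 134.9108] [272.19   230.8395] [355.7711 354.3239] [450.1807 493.8067]
1.0 [218.3213 130.7823] [280.3655 227.9255] [360.1559 352.854 ] [450.1807 493.8067]
```

The slope fit gives a rod angle of about 0.945 and the position fit about 0.915; both lie in the seat window. Next I'll rise, turn a quarter turn and open, so the jaws can straddle the lid's front edge with one finger pushing behind and one catching in front.

```bash
python3 -m handwheel '[[[-1,0,0,-38,0.12],[-1,0,0,-38,0.12],[1,0,0,0,0.12],[1,0,0,0,0.12],[1,0,0,0,0.12],[1,0,0,0,0.12],[1,0,0,0,0.12],[1,0,0,0,0.12],[1,0,0,0,0.12],[1,0,0,0,0.12],[1,0,0,0,0.12],[1,0,0,0,0.12]]]' | grep -v eef
python3 -m handwheel '[[[1,0,0,0,0.12],[1,34,18.3,0,0],[1,34,18.3,0,0],[1,34,18.3,0,0],[1,34,18.3,0,0],[1,34,18.3,0,0],[1,34,18.3,0,0],[1,0,0,0,0]]]' | grep -v eef
python3 - <<'E'
from h import *
st()
im=grab_frame("scene"); cv2.imwrite("pics/scene15.png",cv2.resize(im[90:290,210:410,::-1],(600,600),interpolation=cv2.INTER_CUBIC))
im=grab_frame("wrist"); cv2.imwrite("pics/wrist15.png",im[:,:,::-1])
E
```

```text
time_s: 20.68
tcp_pos: [0.553, -0.1916, 0.3562]
contact_force: [-0.1, 0.6, -0.9]
grip_width: 0.065
time_s: 21.35
tcp_pos: [0.6213, 0.0359, 0.3558]
contact_force: [-0.2, 0.1, -0.6]
grip_width: 0.0881
t 21.35 inc mm [ 59.8423   6.8981 355.7591] Finc [-0.2, 0.1, -0.6] yaw 1.7750984190667067 zax [ 0.0006  0.0019 -1.    ] grip 0.0881156836116625
```

View pics/scene15.png

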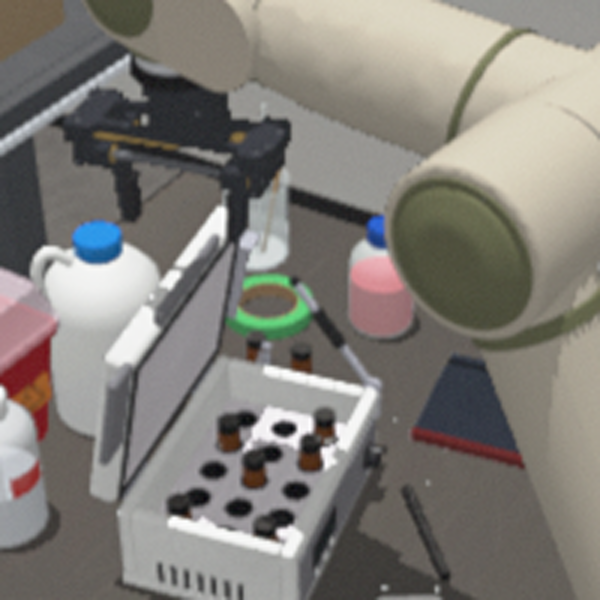

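View pics/wrist15.png

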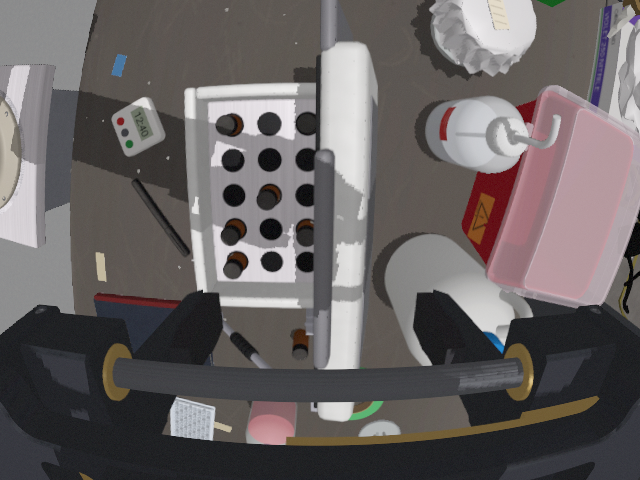

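Wrist view: the lid edge (columns 318–375) sits between the finger tips (columns 222 and 415). I'll descend straight.

```bash
python3 -m handwheel '[[[1,0,0,25,0],[1,0,0,25,0],[1,0,0,22,0],[1,0,0,0,0]]]' | grep -v eef
python3 -m handwheel '[[[1,0,-5,0,0],[1,0,-5,0,0],[1,0,-3,0,0],[1,0,-2,0,0],[1,0,0,0,0]]]' | grep -v eef
python3 - <<'E'
from h import *
st()
im=grab_frame("scene"); cv2.imwrite("pics/scene16.png",cv2.resize(im[90:290,210:410,::-1],(600,600),interpolation=cv2.INTER_CUBIC))
im=grab_frame("wrist"); cv2.imwrite("pics/wrist16.png",im[:,:,::-1])
E
```

```text
time_s: 21.78
tcp_pos: [0.6192, 0.0287, 0.2797]
contact_force: [0.0, 0.9, -0.8]
grip_width: 0.0882
time_s: 22.2
tcp_pos: [0.6058, 0.0269, 0.2851]
contact_force: [0.4, -0.6, 1.0]
grip_width: 0.0879
t 22.2 inc mm [ 42.9022   1.0216 285.071 ] Finc [0.3, -0.6, 1.0] yaw 1.7685174460335835 zax [ 0.0022 -0.0003 -1.    ] grip 0.08793994827831059
```

View pics/wrist16.png

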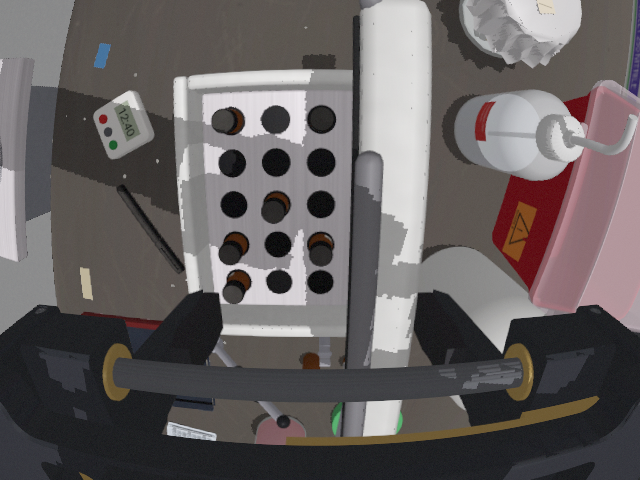

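I'll narrow the jaws to about 56 mm so the catching finger stays close to the lid while it comes down.

```bash
python3 -m handwheel '[[[1,0,6,4,0],[1,0,6,4,0],[0.27,0,0,0,0],[0.27,0,0,0,0],[0.27,0,0,0,0],[0.27,0,0,0,0]]]' 20 | grep -v eef
python3 -m handwheel '[[[0.27,0,-3,0.8,0],[0.27,0,-3,0.8,0],[0.27,0,-3,0.8,0],[0.27,0,-3,0.8,0],[0.27,0,-3,0.8,0],[0.27,0,0,0,0]]]' | grep -v eef
python3 - <<'E'
from h import *
st()
im=grab_frame("wrist"); cv2.imwrite("pics/wrist17.png",im[:,:,::-1])
E
```

```text
time_s: 22.8
tcp_pos: [0.6178, 0.0296, 0.2758]
contact_force: [1.8, 0.2, -0.7]
grip_width: 0.0635
time_s: 23.3
tcp_pos: [0.6023, 0.0265, 0.2716]
contact_force: [-0.6, 0.5, -0.3]
grip_width: 0.0558
t 23.3 inc mm [ 39.339    1.2276 271.6483] Finc [-0.5, 0.6, -0.3] yaw 1.7685959997929865 zax [-0.0007 -0.0001 -1.    ] grip 0.05582318870976518
```

View pics/wrist17.png

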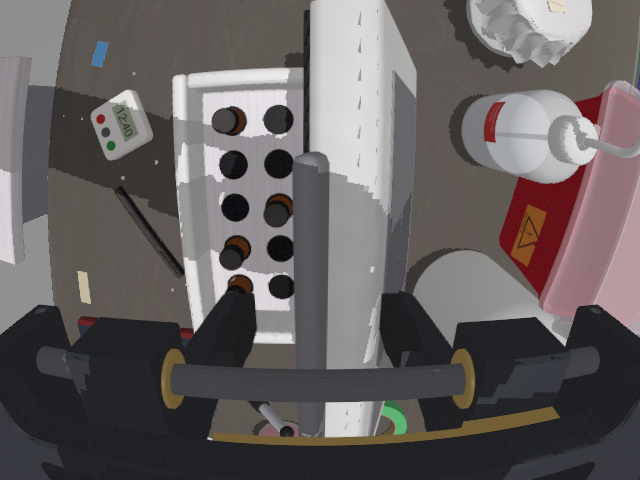

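```bash
python3 -m handwheel '[[[0.2,0,-2.5,1.2,0],[0.2,0,-2.5,1.2,0],[0.2,0,-2.5,1.2,0],[0.2,0,-2.5,1.2,0],[0.2,0,-2.5,1.2,0],[0.2,0,-2.5,1.2,0],[0.2,0,-2.5,1.2,0],[0.2,0,-2.5,1.2,0],[0.2,0,-2.5,1.2,0],[0.2,0,-2.5,1.2,0],[0.2,0,0,0,0]]]' | grep -v eef
python3 - <<'E'
from h import *
st()
im=grab_frame("wrist"); cv2.imwrite("pics/wrist18.png",im[:,:,::-1])
im=grab_frame("scene"); cv2.imwrite("pics/scene18.png",cv2.resize(im[110:310,210:410,::-1],(600,600),interpolation=cv2.INTER_CUBIC))
E
```

```text
time_s: 24.27
tcp_pos: [0.5779, 0.0216, 0.2594]
contact_force: [0.3, 0.3, 0.3]
grip_width: 0.0528
t 24.27 inc mm [ 14.4994   1.169  259.3896] Finc [0.4, 0.3, 0.3] yaw 1.7687439963051939 zax [-0.0009  0.0001 -1.    ] grip 0.052805879183879696
```

View pics/wrist18.png

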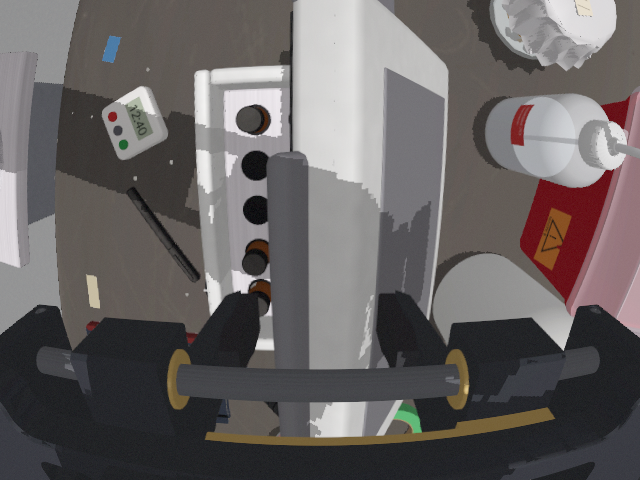

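View pics/scene18.png

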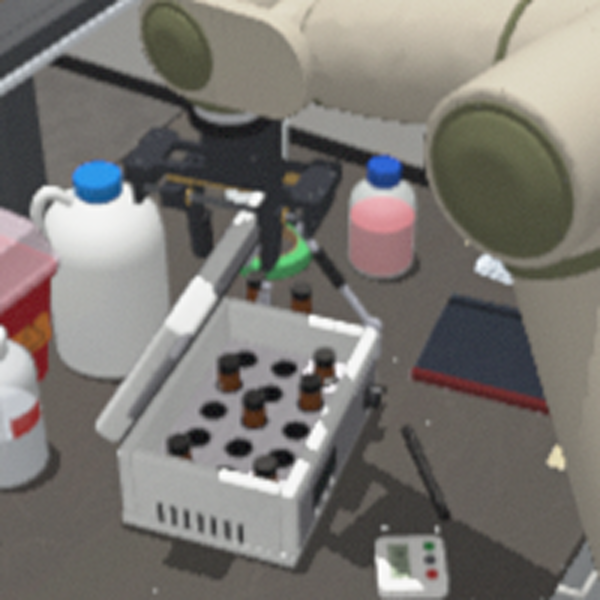

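The lid is near 1.1 and still between the fingers. I'll continue slowly.

```bash
python3 -m handwheel '[[[0.2,0,-2,1,0],[0.2,0,-2,1,0],[0.2,0,-2,1,0],[0.2,0,-2,1,0],[0.2,0,-2,0.8,0],[0.2,0,-2,0.8,0],[0.2,0,0,0,0]]]' | grep -v eef
python3 - <<'E'
from h import *
st()
im=grab_frame("wrist"); cv2.imwrite("pics/wrist19.png",im[:,:,::-1])
E
python3 -m handwheel '[[[0.2,0,-2,1,0],[0.2,0,-2,1,0],[0.2,0,-2,1,0],[0.2,0,0,0,0]]]' | grep -v eef
python3 - <<'E'
from h import *
st()
im=grab_frame("wrist"); cv2.imwrite("pics/wrist20.png",im[:,:,::-1])
im=grab_frame("scene"); cv2.imwrite("pics/scene20.png",cv2.resize(im[110:310,210:410,::-1],(600,600),interpolation=cv2.INTER_CUBIC))
E
```

```text
time_s: 24.95
tcp_pos: [0.5663, 0.0192, 0.254]
contact_force: [0.0, -0.8, 0.4]
grip_width: 0.053
t 24.95 inc mm [  2.6622   1.0544 253.9936] Finc [-0.1, -0.8, 0.4] yaw 1.7686840088781384 zax [-0.0003  0.     -1.    ] grip 0.05302634089186699
time_s: 25.33
tcp_pos: [0.5603, 0.0181, 0.2508]
contact_force: [-1.3, -0.6, -0.8]
grip_width: 0.0527
t 25.33 inc mm [ -3.4295   1.0562 250.8436] Finc [-1.4, -0.4, -0.8] yaw 1.7687580694901088 zax [-0.0008  0.     -1.    ] grip 0.052741086528261635
```

View pics/wrist20.png

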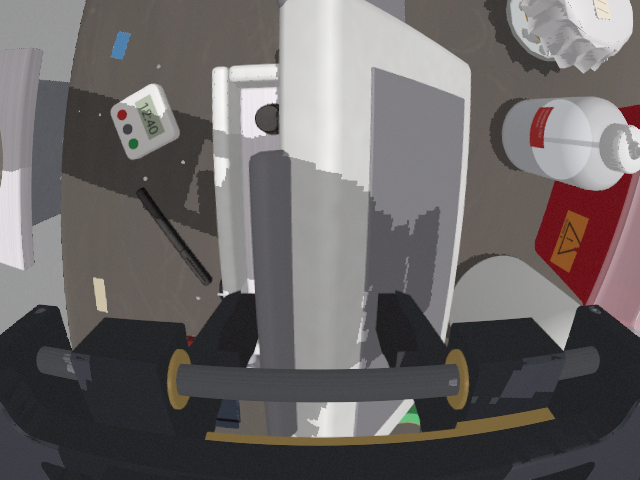

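View pics/scene20.png

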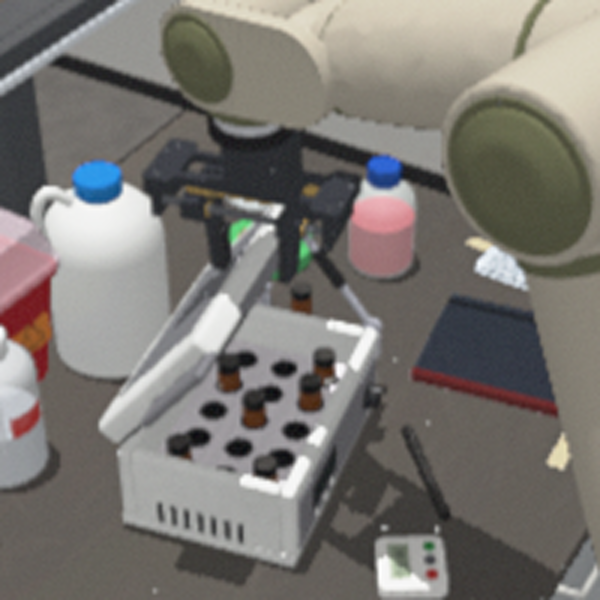

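The lid now leans on the front finger (Fx −1.4 N, angle about 0.93). I'll ease forward.

```bash
for i in 1 2 3; do python3 -m handwheel '[[[0.2,0,-1.3,0.8,0],[0.2,0,-1.3,0.8,0],[0.2,0,0,0,0]]]' | grep -v eef; done
python3 - <<'E'
from h import *
st()
im=grab_frame("wrist"); cv2.imwrite("pics/wrist21.png",im[:,:,::-1])
im=grab_frame("scene"); cv2.imwrite("pics/scene21f.png",im[:,:,::-1]);cv2.imwrite("pics/scene21.png",cv2.resize(im[110:310,210:410,::-1],(600,600),interpolation=cv2.INTER_CUBIC))
E
```

```text
time_s: 25.68
tcp_pos: [0.5581, 0.0176, 0.2495]
contact_force: [-1.0, -0.2, 0.3]
grip_width: 0.0529
time_s: 25.93
tcp_pos: [0.5555, 0.0171, 0.2478]
contact_force: [0.3, -0.7, -0.2]
grip_width: 0.053
time_s: 26.18
tcp_pos: [0.5529, 0.0166, 0.2462]
contact_force: [-0.6, -0.2, 0.4]
grip_width: 0.053
t 26.18 inc mm [-10.9853   0.9985 246.2061] Finc [-0.6, -0.1, 0.4] yaw 1.7687438578155537 zax [-0.0002  0.     -1.    ] grip 0.05301262452135223
```

View pics/wrist21.png

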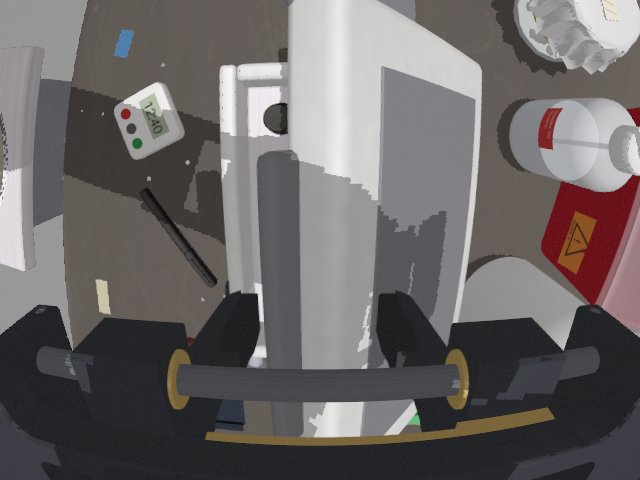

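View pics/scene21.png

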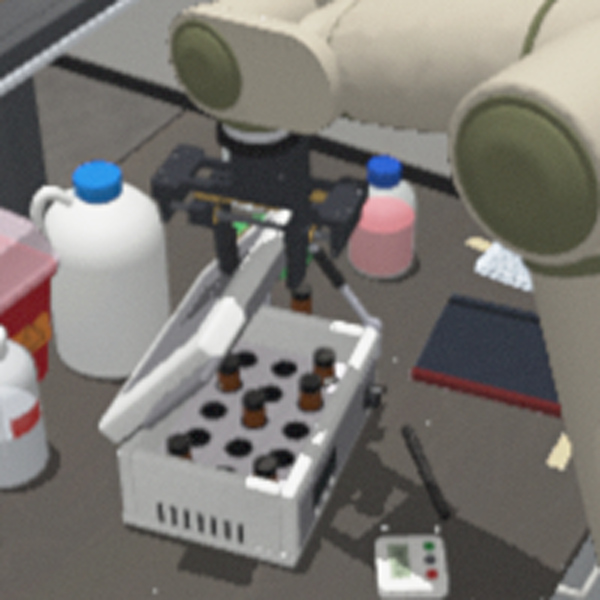

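```bash
cat >> h.py <<'E'
def lidpt(th,r,n,y,X=X):
    d=np.array([-np.cos(th),0,np.sin(th)]);m=np.array([np.sin(th),0,np.cos(th)])
    return inc(X,((np.array([90,y,108])+r*d+n*m)/1e3)[None])
E
python3 - <<'E'
from h import *
im=cv2.imread("pics/scene21f.png")
a=im[180:270,235:310]; cv2.imwrite("pics/s21c.png",cv2.resize(a,(600,720),interpolation=cv2.INTER_CUBIC)[:600])
for th in (.82,.85,.88,.91,.94,.97,1.0): print(th,*[((proj("scene",lidpt(th,r,n,y))[0]-[235,180])*8+3.5).round(0) for r,n,y in ((185,28,133),(185,28,-133),(185,0,163),(85,0,163),(5,28,133))])
E
```

```text
0.82 [370. 377.] [644. -54.] [395. 493.] [216. 609.] [ 64. 587.]
0.85 [356. 367.] [632. -63.] [383. 481.] [211. 604.] [ 62. 588.]
0.88 [342. 357.] [620. -72.] [370. 470.] [205. 600.] [ 61. 588.]
0.91 [328. 347.] [607. -81.] [357. 459.] [199. 595.] [ 59. 589.]
0.94 [313. 337.] [595. -89.] [344. 448.] [193. 590.] [ 58. 590.]
0.97 [299. 328.] [582. -98.] [331. 437.] [187. 585.] [ 56. 591.]
1.0 [284. 319.] [ 569. -106.] [317. 427.] [181. 581.] [ 55. 592.]
```

View pics/s21c.png

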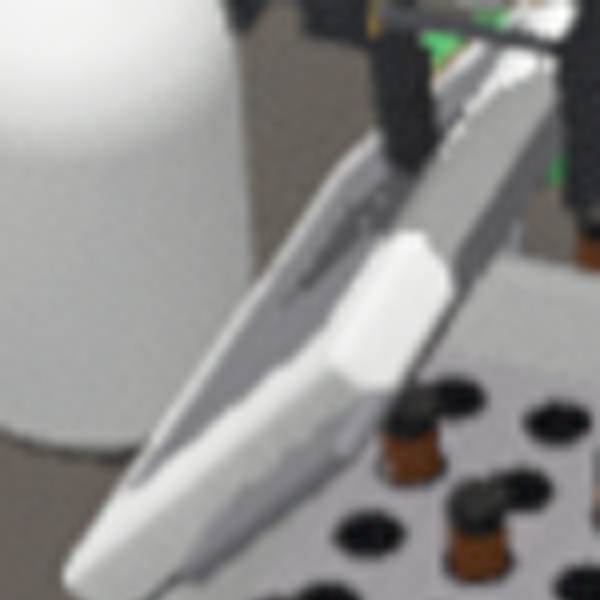

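The lid corner reads about 0.89–0.92, so it is close to seated. I'll ease the front finger further off and see whether the lid follows it.

```bash
python3 -m handwheel '[[[0.2,0,-1.3,0.8,0],[0.2,0,-1.3,0.8,0],[0.2,0,0,0,0]]]' | grep -v eef
python3 - <<'E'
from h import *
st()
im=grab_frame("wrist"); cv2.imwrite("pics/wrist22.png",im[:,:,::-1])
im=grab_frame("scene"); cv2.imwrite("pics/scene22f.png",im[:,:,::-1])
a=im[180:270,235:310,::-1]; cv2.imwrite("pics/s22c.png",cv2.resize(a,(600,720),interpolation=cv2.INTER_CUBIC)[:600])
cv2.imwrite("pics/w22c.png",np.hstack([cv2.resize(cv2.imread(f"pics/wrist{i}.png")[230:350,200:420],(400,480)) for i in (21,22)]))
E
```

```text
time_s: 26.53
tcp_pos: [0.5516, 0.0162, 0.2455]
contact_force: [5.4, 1.3, 2.0]
grip_width: 0.0528
t 26.53 inc mm [-12.3916   0.9011 245.4591] Finc [5.5, 0.2, 2.0] yaw 1.7687953880941136 zax [ 0.0042  0.0003 -1.    ] grip 0.05277444136149458
```

View pics/w22c.png

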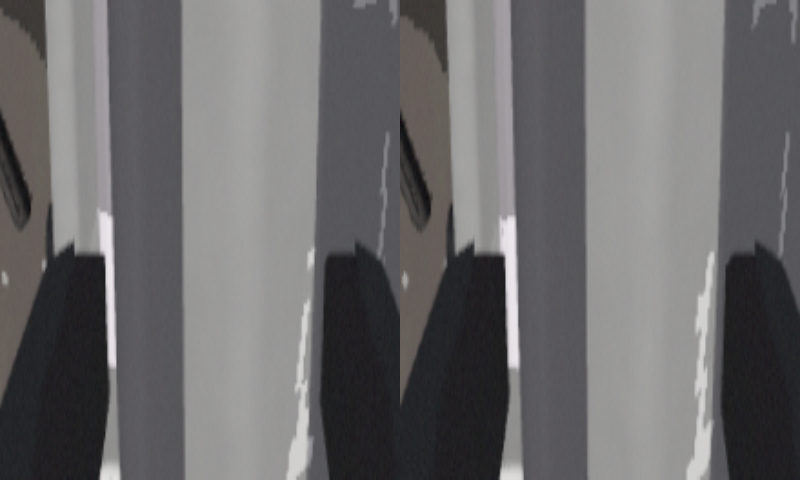

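View pics/s22c.png

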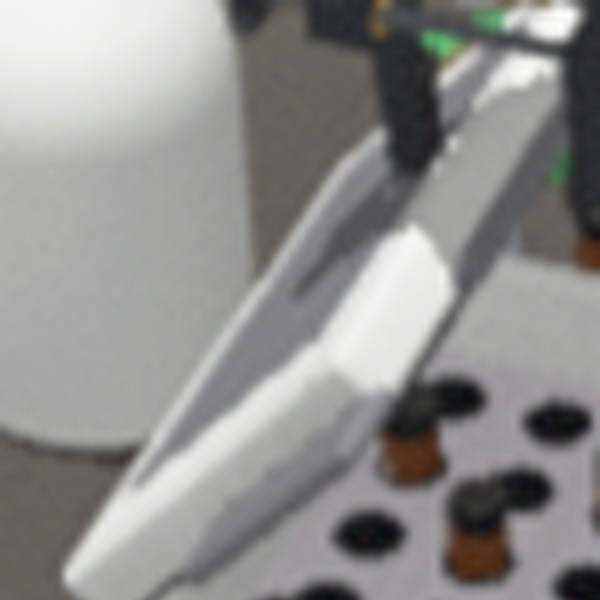

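The back finger now feels 5.5 N with the lid not moving, and there is a gap in front, so the rod is carrying the lid. I'll centre the jaws, rise away and inspect the seat.

```bash
python3 -m handwheel '[[[0.2,0,3.5,-0.5,0],[0.5,0,0,0,0],[0.5,0,0,0,0],[0.5,0,0,-10,0],[0.5,0,0,-30,0],[0.5,0,0,-40,0],[0.5,0,0,-35,0],[0.5,0,0,0,0]]]' | grep -v eef
python3 - <<'E'
from h import *
st()
im=grab_frame("wrist"); cv2.imwrite("pics/wrist23.png",im[:,:,::-1])
im=grab_frame("scene"); cv2.imwrite("pics/scene23f.png",im[:,:,::-1])
a=im[180:270,235:310,::-1]; cv2.imwrite("pics/s23c.png",cv2.resize(a,(600,720),interpolation=cv2.INTER_CUBIC)[:600])
im=grab_frame("top"); cv2.imwrite("pics/top23f.png",im[:,:,::-1]);cv2.imwrite("pics/top23c.png",cv2.resize(im[150:270,220:380,::-1],(800,600),interpolation=cv2.INTER_CUBIC))
E
```

```text
time_s: 27.3
tcp_pos: [0.5548, 0.0166, 0.3679]
contact_force: [0.9, -0.1, 1.3]
grip_width: 0.0657
t 27.3 inc mm [ -9.0933   0.685  367.9079] Finc [0.8, -0.2, 1.3] yaw 1.768826827073387 zax [ 0.0115 -0.0021 -0.9999] grip 0.06574212531923891
```

View pics/wrist23.png

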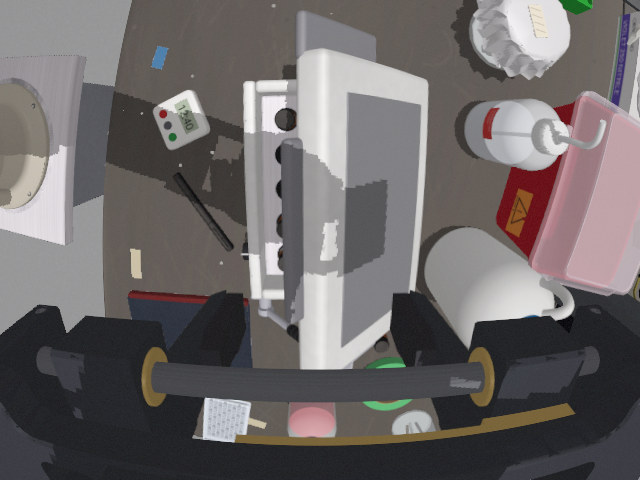

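View pics/s23c.png

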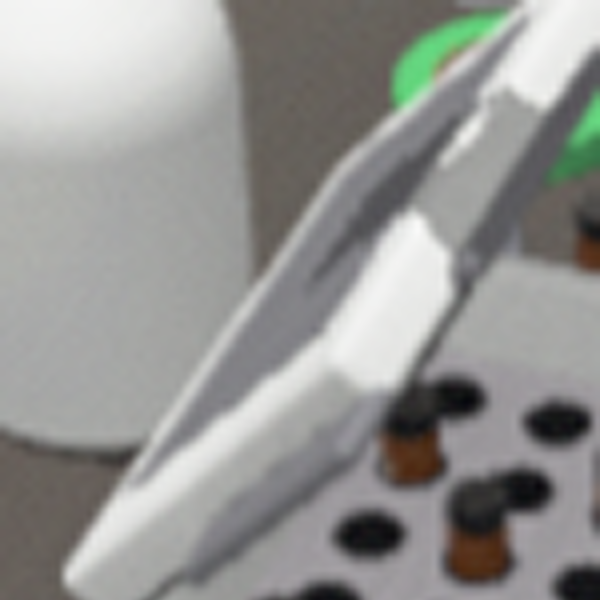

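View pics/top23c.png

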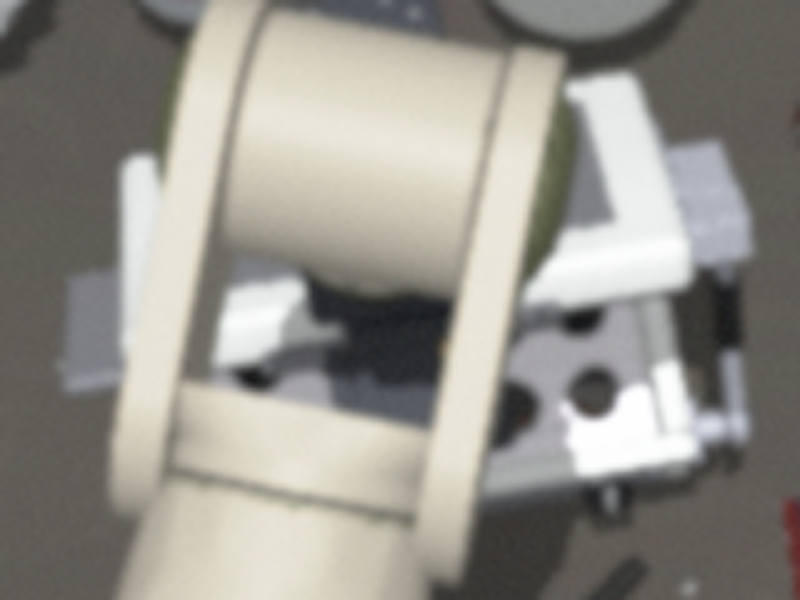

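Lid stands free of the tool. I'll read features at higher magnification to measure the lid angle and the ball's position.

```bash
python3 - <<'E'
import cv2
a=cv2.imread("pics/wrist23.png"); 
cv2.imwrite("pics/w23a.png",cv2.resize(a[30:180,235:435],(800,600),interpolation=cv2.INTER_CUBIC))
cv2.imwrite("pics/w23b.png",cv2.resize(a[230:380,235:435],(800,600),interpolation=cv2.INTER_CUBIC))
E
```

```text
(no output)
```

View pics/w23a.png

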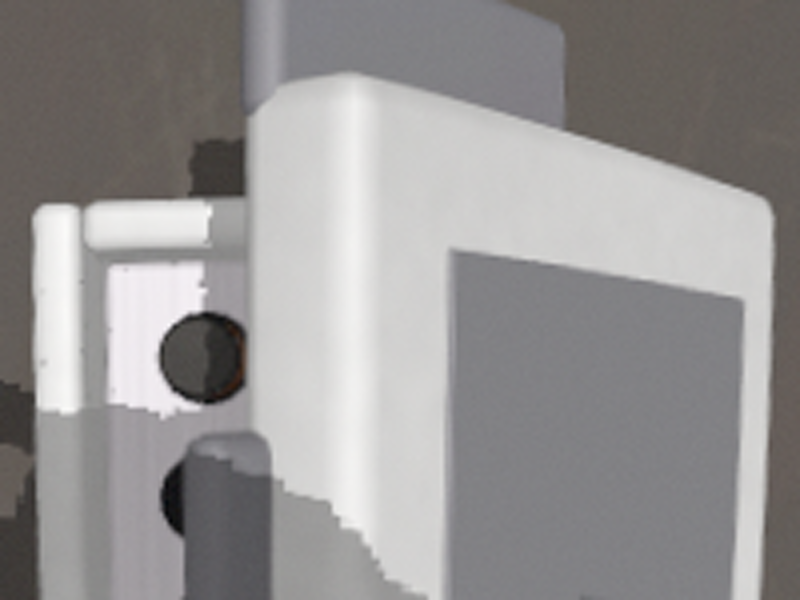

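View pics/w23b.png

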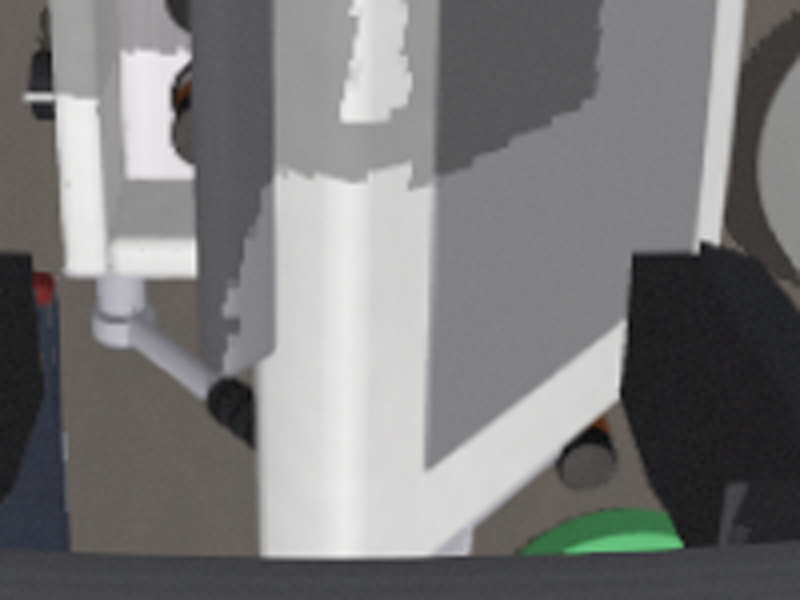

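```bash
python3 - <<'E'
from h import *
p=camera_params("wrist"); T=p["cam_to_world"]
def wproj(P,o,rv):
    R=cv2.Rodrigues(np.array(rv))[0]; q=(R@(T[:3,:3].T@(np.array(P).ravel()-T[:3,3]-o)))
    a=np.arctan2(np.hypot(q[0],q[1]),q[2]); h=np.hypot(q[0],q[1]); return np.array([p["fx"]*a*q[0]/h+p["cx"],p["fy"]*a*q[1]/h+p["cy"]])
box=[((-90,130,105),(243.2,81.2)),((-90,-130,105),(250.5,299.5))]
lid=[((185,28,133),(322.5,48)),((185,0,133),(297,58)),((5,28,133),(428,78.7)),((199,0,70),(281.2,140)),((199,0,-70),(286.2,322.5))]
def res(v,full=0):
    th=v[0];o=v[1:4];rv=v[4:7]
    r=[wproj(inc(X,np.array([P])/1e3),o,rv)-q for P,q in box]+[wproj(lidpt(th,*P),o,rv)-q for P,q in lid]
    r=np.array(r)
    return r if full else np.r_[r.ravel(),np.array(o)/.002,np.array(rv)/.01]
f=least_squares(res,[.9,0,0,0,0,0,0],loss="soft_l1"); print(f.x); print(res(f.x,1))
# top view
c=[((185,28,-133),(692,280)),((5,28,-133),(632,73)),((185,0,163),(62,390)),((85,0,163),(68,278))]
for th in (.85,.88,.91,.94,.97): print(th,[ (proj("top",lidpt(th,*P))[0]-[220,150])*5+2 for P,_ in c])
E
```

```text
[ 0.9021 -0.0006  0.0002  0.0137  0.0059 -0.0052 -0.0042]
[[-0.3694  1.0636]
 [ 1.2736 -0.7476]
 [ 4.0982 -0.4617]
 [-2.5883 -5.4792]
 [ 0.3913  1.2138]
 [-0.3076  0.4639]
 [-0.4464  0.3063]]
0.85 [array([694.8182, 253.2901]), array([637.8655,  69.6894]), array([ 71.2409, 413.147 ]), array([ 73.9788, 298.2951])]
0.88 [array([693.3357, 242.0863]), array([637.5966,  68.6793]), array([ 68.6027, 403.3388]), array([ 72.84  , 293.9348])]
0.91 [array([691.7961, 230.711 ]), array([637.3322,  67.7102]), array([ 65.96  , 393.2917]), array([ 71.7021, 289.4869])]
0.94 [array([690.2008, 219.1775]), array([637.0726,  66.7829]), array([ 63.3158, 383.0164]), array([ 70.5661, 284.9559])]
0.97 [array([688.5517, 207.4995]), array([636.8179,  65.8983]), array([ 60.6735, 372.524 ]), array([ 69.4333, 280.3462])]
```

The wrist fit gives about 0.90 and the top view about 0.91. That sits between seated (0.87–0.89) and strip (>0.93), so I'll view the ball and slot from the right side with the wrist camera.

```bash
python3 -m handwheel '[[[-1,-40,1.5,0,0],[-1,-40,1.5,0,0],[-1,-40,1.5,0,0],[-1,-40,1.5,0,0],[-1,-40,1.5,0,0],[-1,-40,1.5,0,0],[-1,-40,1.5,0,0],[-1,-40,1.5,0,0],[-1,0,0,40,0],[-1,0,0,40,0],[-1,0,0,40,0],[-1,0,0,30,0]]]' | grep -v eef
python3 - <<'E'
from h import *
st(); p=camera_params("wrist"); print(toinc(p["cam_to_world"][:3,3]))
im=grab_frame("wrist"); cv2.imwrite("pics/wrist24.png",im[:,:,::-1])
E
```

```text
time_s: 28.45
tcp_pos: [0.6273, -0.294, 0.2044]
contact_force: [0.2, 0.0, -0.1]
grip_width: 0.0002
t 28.45 inc mm [   2.4266 -318.0327  204.3768] Finc [0.2, -0.0, -0.1] yaw 1.7683910145926778 zax [-0.0059  0.0041 -1.    ] grip 0.00021691306842948587
[   4.0272 -238.9809  350.2574]
```

View pics/wrist24.png

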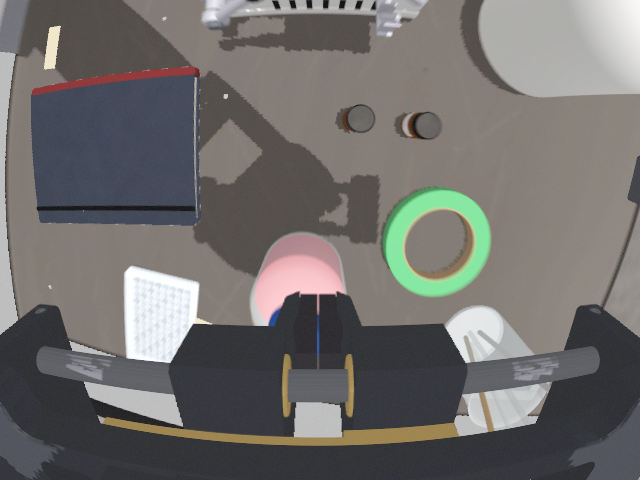

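The camera is tilted towards the fingers, so it looks away from the rod here. I'll turn back a quarter turn to look along the rod's side.

```bash
python3 -m handwheel '[[[-1,0,0,-13,-0.12],[-1,0,0,-12,-0.12],[-1,0,0,0,-0.12],[-1,0,0,0,-0.12],[-1,0,0,0,-0.12],[-1,0,0,0,-0.12],[-1,0,0,0,-0.12],[-1,0,0,0,-0.12],[-1,0,0,0,-0.12],[-1,0,0,0,-0.12],[-1,0,0,0,-0.12],[-1,0,0,0,-0.12]]]' | grep -v eef
python3 -m handwheel '[[[-1,0,0,0,-0.12],[-1,0,20,0,0],[-1,0,20,0,0],[-1,0,20,0,0],[-1,0,0,0,0]]]' | grep -v eef
python3 - <<'E'
from h import *
st(); p=camera_params("wrist"); print(toinc(p["cam_to_world"][:3,3]))
im=grab_frame("wrist"); cv2.imwrite("pics/wrist25.png",im[:,:,::-1])
E
```

```text
time_s: 29.5
tcp_pos: [0.6285, -0.2944, 0.2352]
contact_force: [0.2, 0.1, -0.4]
grip_width: 0.0004
time_s: 29.92
tcp_pos: [0.6173, -0.2325, 0.2359]
contact_force: [0.5, -1.0, -0.1]
grip_width: 0.0006
t 29.92 inc mm [   4.4325 -255.8161  235.8918] Finc [0.3, -1.1, -0.1] yaw -2.951756925749004 zax [-0.0008  0.0012 -1.    ] grip 0.0006241047494496499
[ -73.9103 -255.6124  381.3963]
```

View pics/wrist25.png

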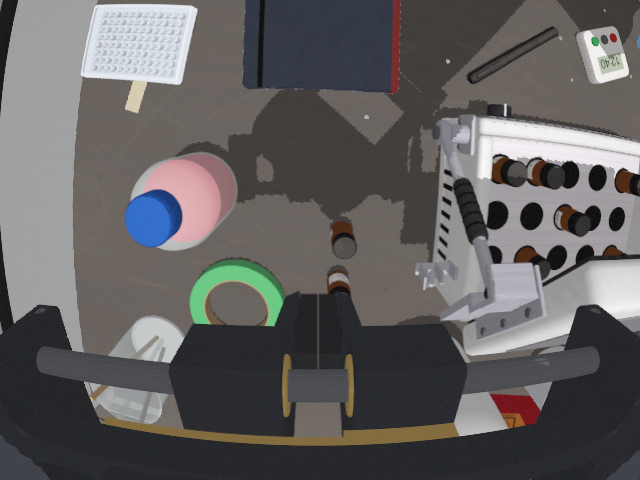

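```bash
python3 - <<'E'
from h import *
a=cv2.imread("pics/wrist25.png"); cv2.imwrite("pics/w25c.png",cv2.resize(a[110:350,400:600],(500,600),interpolation=cv2.INTER_CUBIC))
p=camera_params("wrist"); T=p["cam_to_world"]
def wp(P):
    q=T[:3,:3].T@(np.array(P).ravel()-T[:3,3]); h=np.hypot(q[0],q[1]); a=np.arctan2(h,q[2]); return np.array([p["fx"]*a*q[0]/h+p["cx"],p["fy"]*a*q[1]/h+p["cy"]])
g=lambda P:((wp(P)-[400,110])*2.5).round(0)
for phi in (.85,.88,.91,.94,.97,1.0): print(phi,*[g(rodpt(phi,s)) for s in (0,58,108,146)])
for th in (.85,.88,.91,.94,.97): print(th,*[g(lidpt(th,r,n,y)) for r,n,y in((123,0,-155),(134,0,-165),(185,0,-133),(185,28,-133))])
E
```

```text
0.85 [108.  49.] [150. 184.] [189. 334.] [219. 469.]
0.88 [108.  49.] [152. 181.] [194. 327.] [226. 462.]
0.91 [108.  49.] [153. 176.] [198. 320.] [233. 454.]
0.94 [108.  49.] [155. 172.] [202. 313.] [240. 445.]
0.97 [108.  49.] [156. 168.] [206. 305.] [247. 435.]
1.0 [108.  49.] [158. 163.] [210. 296.] [255. 424.]
0.85 [237. 431.] [219. 417.] [467. 322.] [501. 468.]
0.88 [240. 446.] [222. 435.] [474. 350.] [504. 499.]
0.91 [242. 462.] [224. 453.] [480. 379.] [505. 531.]
0.94 [243. 478.] [226. 471.] [486. 408.] [506. 562.]
0.97 [245. 494.] [227. 490.] [490. 438.] [505. 594.]
```

View pics/w25c.png

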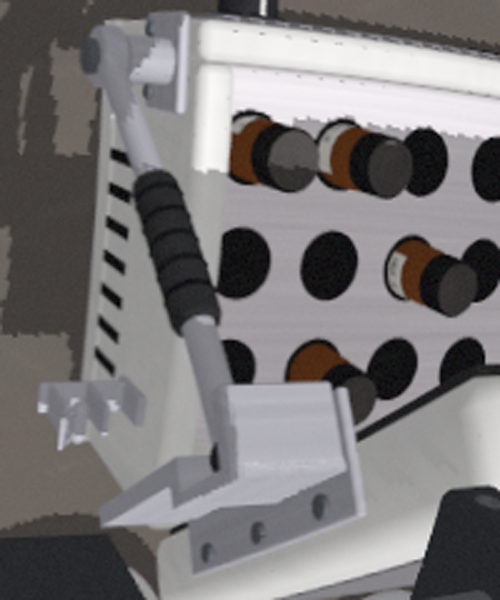

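This view shows the rod's ball at about crop (215,457), mostly under the bracket block. I'll overlay model points to tell whether it is inside the slot.

```bash
cat >> h.py <<'E'
def wproj(P,p):
    T=p["cam_to_world"]; q=T[:3,:3].T@(np.array(P).ravel()-T[:3,3]); h=np.hypot(q[0],q[1]); a=np.arctan2(h,q[2]); return np.array([p["fx"]*a*q[0]/h+p["cx"],p["fy"]*a*q[1]/h+p["cy"]])
E
python3 - <<'E'
from h import *
p=camera_params("wrist")
a=cv2.imread("pics/wrist25.png"); S=6; x0,y0=430,240
im=cv2.resize(a[y0:y0+100,x0:x0+130],None,fx=S,fy=S,interpolation=cv2.INTER_CUBIC)
cv2.imwrite("pics/w25d.png",im)
def g(P): return tuple(int(v) for v in (wproj(P,p)-[x0,y0])*S)
th=.89
for r in (50,112,134,140):
    for n in (-3,):
        for y in (-140,-167): cv2.circle(im,g(lidpt(th,r,n,y)),4,(0,0,255),-1); cv2.putText(im,f"{r}",g(lidpt(th,r,n,y)),0,.5,(0,0,255),1)
for phi,c in((.88,(255,0,0)),(.91,(0,255,0)),(.94,(255,255,0))): cv2.circle(im,g(rodpt(phi,146)),5,c,-1)
cv2.imwrite("pics/w25e.png",im)
E
```

```text
(no output)
```

View pics/w25d.png

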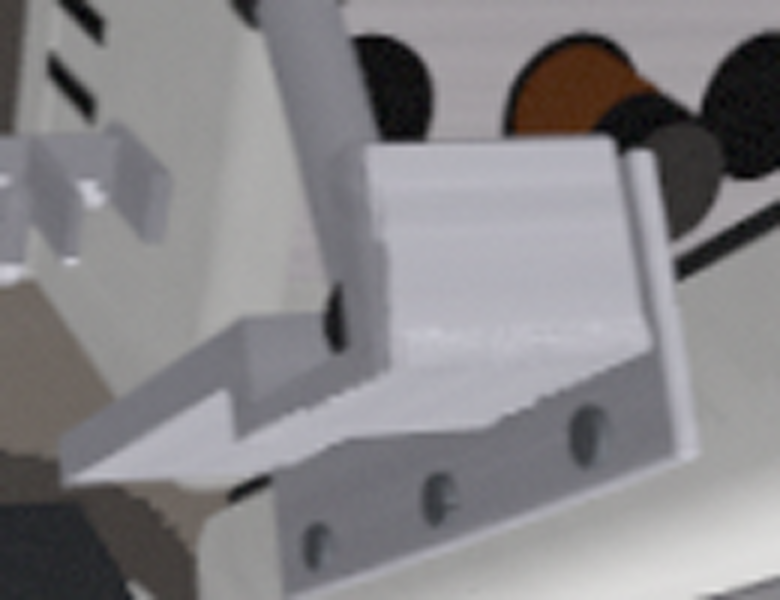

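View pics/w25e.png

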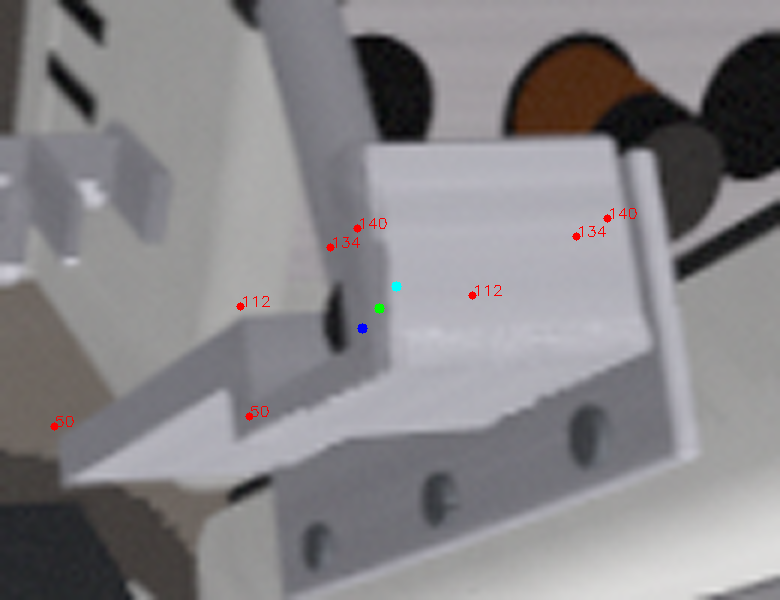

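The enlarged view shows the slot spanning from its hinge-side wall (245,320) to the lug (~345), with the ball at (335,320) inside it, against the lug side. It would be left of 245 if it were on the strip. I'll retreat up and away, then check that the state stays put.

```bash
python3 -m handwheel '[[[-1,0,0,-30,0],[-1,0,0,-35,0],[-1,30,-10,-35,0],[-1,35,-10,0,0],[-1,35,-10,0,0],[-1,35,-10,0,0],[-1,35,-10,0,0],[-1,35,-10,0,0],[-1,0,0,0,0],[-1,0,0,0,0],[-1,0,0,0,0],[-1,0,0,0,0]]]' | grep -v eef
python3 - <<'E'
from h import *
st()
im=grab_frame("scene"); cv2.imwrite("pics/scene26.png",im[:,:,::-1])
b=cv2.imread("pics/scene23f.png")
cv2.imwrite("pics/cmp.png",np.hstack([cv2.resize(x[150:300,220:350],(390,450),interpolation=cv2.INTER_CUBIC) for x in (b,im[:,:,::-1])]))
d=cv2.absdiff(b[170:270,240:310],im[170:270,240:310,::-1].copy()); print("diff mean",d.mean())
im=grab_frame("top"); cv2.imwrite("pics/top26.png",im[:,:,::-1])
im=grab_frame("wrist"); cv2.imwrite("pics/wrist26.png",im[:,:,::-1])
E
```

```text
time_s: 30.97
tcp_pos: [0.4313, -0.3309, 0.331]
contact_force: [0.5, 0.3, -0.1]
grip_width: 0.0004
t 30.97 inc mm [-197.0109 -316.6424  331.0309] Finc [0.6, 0.2, -0.1] yaw -2.9535183126783853 zax [-0.0001  0.0003 -1.    ] grip 0.00037924628823563655
diff mean 4.647809523809523
```

View pics/cmp.png

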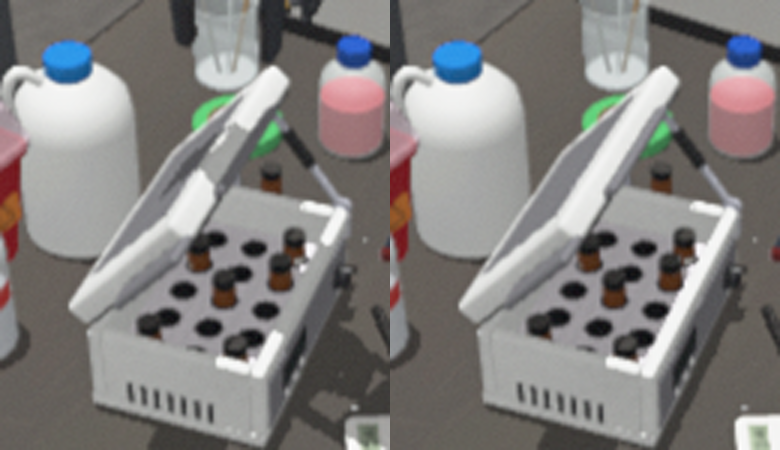

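View pics/top26.png

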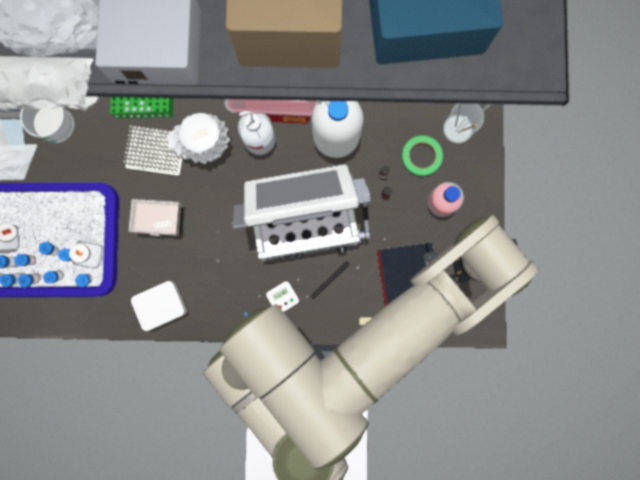

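View pics/wrist26.png

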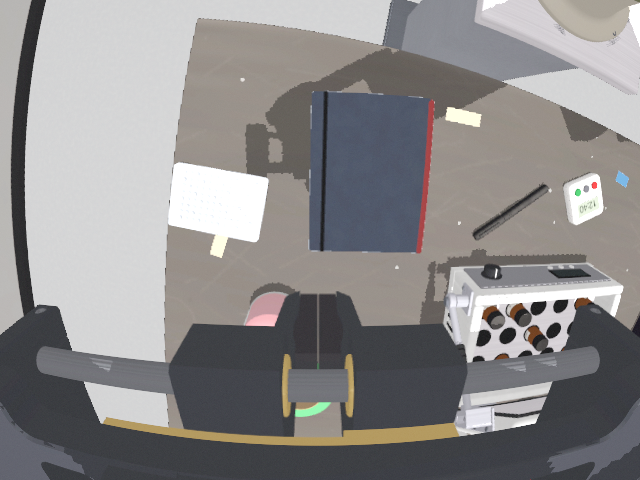

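The top view is unobstructed now and all the bystanders are where they started. One last lid-angle fit from this clean view.

```bash
python3 - <<'E'
import cv2
a=cv2.imread("pics/top26.png"); cv2.imwrite("pics/t26.png",cv2.resize(a[155:265,225:380],(775,550),interpolation=cv2.INTER_CUBIC))
E
```

```text
(no output)
```

View pics/t26.png

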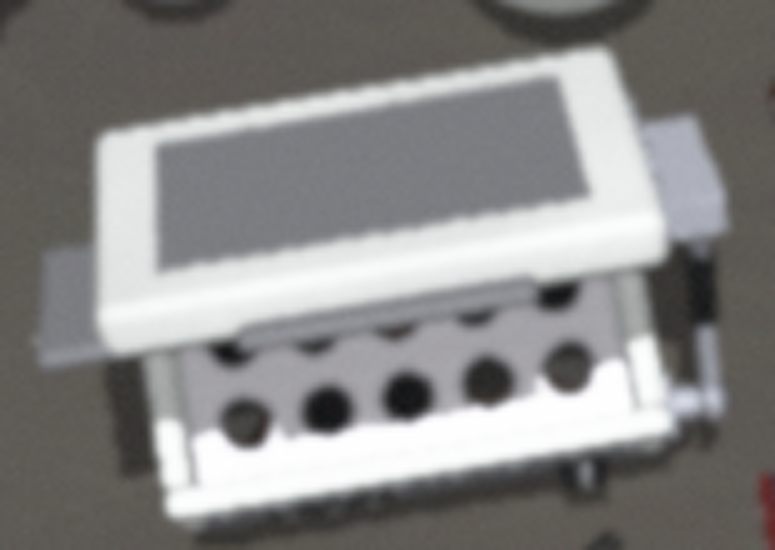

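```bash
python3 - <<'E'
from h import *
L=[((199,0,70),(240,350)),((199,0,-70),(538,300)),((185,0,133),(104,352)),((185,0,-133),(667,260)),((185,0,163),(40,366)),((5,28,133),(96,132)),((5,28,-133),(608,46))]
B=[((-90,130,105),(163,515)),((-90,-130,105),(674,430))]
def res(v,full=0):
    Y=[X[0]+v[1],X[1]+v[2],X[2]+v[3]]
    r=[proj("top",lidpt(v[0],*P,X=Y))[0]-[225,155]-np.array(q)/5+.4 for P,q in L]+[proj("top",inc(Y,np.array([P])/1e3))[0]-[225,155]-np.array(q)/5+.4 for P,q in B]
    r=np.array(r); return r if full else np.r_[r.ravel(),np.array(v[1:])/.003]
f=least_squares(res,[.9,0,0,0],loss="soft_l1",f_scale=.5); print(f.x); print(res(f.x,1))
E
```

```text
[ 0.9065  0.0004  0.0012 -0.0007]
[[-0.2937 -0.1183]
 [ 0.4184 -0.541 ]
 [-0.2226  1.0654]
 [ 0.7618 -0.1563]
 [-0.2658  0.4841]
 [-0.2196 -0.2458]
 [ 0.4458 -0.7549]
 [ 1.1423  0.592 ]
 [-0.5941  0.1666]]
```

The fits give a lid angle of 0.90–0.91, slightly above the 0.87–0.89 seated band, so the ball may not be quite home. I'll press the lid gently onto the rod from behind, since the load drives the ball into the slot, and re-measure.

```bash
python3 -m handwheel '[[[-1,-24.7,27.7,0,0],[-1,-24.7,27.7,0,0],[-1,-24.7,27.7,0,0],[-1,-24.7,27.7,0,0],[-1,-24.7,27.7,0,0],[-1,-24.7,27.7,0,0],[-1,-24.7,27.7,0,0],[-1,-24.7,27.7,0,0],[-1,-24.7,27.7,0,0],[-1,-24.7,27.7,0,0],[-1,0,0,0,0]]]' | grep -v eef
python3 -m handwheel '[[[-1,0,0,30,0],[-1,0,0,30,0],[-1,0,0,26,0],[-1,0,0,0,0]]]' | grep -v eef
python3 - <<'E'
from h import *
st()
im=grab_frame("wrist"); cv2.imwrite("pics/wrist27.png",im[:,:,::-1])
E
```

```text
time_s: 32.03
tcp_pos: [0.6236, -0.0069, 0.33]
contact_force: [-0.2, 0.3, -0.6]
grip_width: 0.0003
time_s: 32.37
tcp_pos: [0.62, -0.0123, 0.2397]
contact_force: [0.0, -0.1, -1.1]
grip_width: 0.0003
t 32.37 inc mm [ 49.2653 -40.1564 239.7143] Finc [-0.0, -0.1, -1.1] yaw -2.95374087657868 zax [-0.0092  0.0019 -1.    ] grip 0.0003399114162648126
```

View pics/wrist27.png

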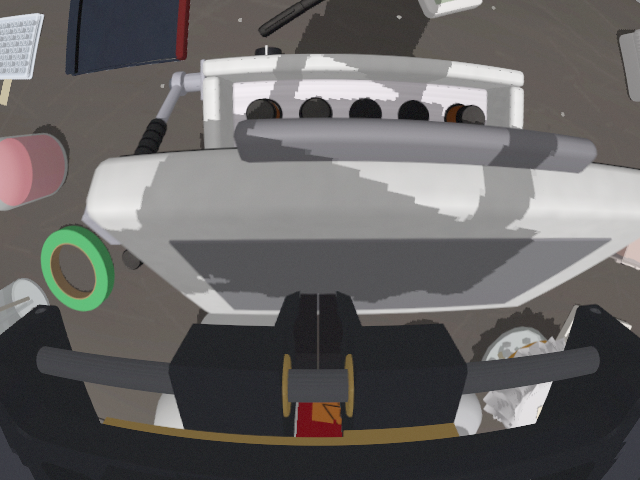

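Finger is behind the lid's upper face. I'll move forward gently (tool +x is towards the front) until contact, then press to about 12–15 N.

```bash
python3 -m handwheel '[[[-1,6,0,0,0],[-1,6,0,0,0],[-1,2,0,0,0],[-1,0,0,0,0]]]' | grep -v eef; for i in 1 2 3; do python3 -m handwheel '[[[-1,1.5,0,0,0],[-1,1.5,0,0,0],[-1,0,0,0,0]]]' | grep -v eef;  done; python3 -c "
from h import *
st()"
```

```text
time_s: 32.75
tcp_pos: [0.6077, -0.0157, 0.2468]
contact_force: [-0.1, -0.7, -0.3]
grip_width: 0.0004
time_s: 33.0
tcp_pos: [0.6049, -0.0161, 0.2454]
contact_force: [-0.2, 1.1, -0.1]
grip_width: 0.0006
time_s: 33.25
tcp_pos: [0.6018, -0.0166, 0.2452]
contact_force: [-0.1, 0.6, -0.4]
grip_width: 0.0004
time_s: 33.5
tcp_pos: [0.5989, -0.0171, 0.2452]
contact_force: [0.1, 0.3, -0.3]
grip_width: 0.0008
t 33.5 inc mm [ 27.6317 -40.8955 245.1641] Finc [0.1, 0.3, -0.3] yaw -2.9544071509791756 zax [-0.0001  0.     -1.    ] grip 0.0007811887502636573
```

```bash
for i in 1 2 3 4 5; do python3 -m handwheel '[[[-1,1,0,0,0],[-1,0,0,0,0]]]' | grep -v -e eef -e grip;  done; python3 -c "
from h import *
st()"
```

```text
time_s: 33.67
tcp_pos: [0.598, -0.0173, 0.2452]
contact_force: [-0.9, 1.3, 0.9]
time_s: 33.83
tcp_pos: [0.597, -0.0175, 0.2452]
contact_force: [1.2, -0.5, 0.4]
time_s: 34.0
tcp_pos: [0.5964, -0.0176, 0.2453]
contact_force: [1.9, 0.9, -0.6]
time_s: 34.17
tcp_pos: [0.5957, -0.0178, 0.2454]
contact_force: [4.7, 0.8, -0.2]
time_s: 34.33
tcp_pos: [0.5951, -0.0179, 0.2456]
contact_force: [6.8, 1.7, -0.2]
t 34.33 inc mm [ 23.8129 -40.9122 245.6408] Finc [7.0, 0.3, -0.2] yaw -2.9542607819103384 zax [ 0.0037  0.0002 -1.    ] grip 0.00042252888420158487
```

```bash
for i in 1 2 3 4; do python3 -m handwheel '[[[-1,1,0,0,0],[-1,0,0,0,0]]]' | grep -v -e eef -e grip;  done; python3 -c "
from h import *
st()"
```

```text
time_s: 34.5
tcp_pos: [0.5946, -0.018, 0.2459]
contact_force: [10.0, 1.6, 0.3]
time_s: 34.67
tcp_pos: [0.5941, -0.0181, 0.246]
contact_force: [11.5, 2.7, -0.2]
time_s: 34.83
tcp_pos: [0.5936, -0.0182, 0.2463]
contact_force: [16.0, 3.2, -0.2]
time_s: 35.0
tcp_pos: [0.5931, -0.0183, 0.2465]
contact_force: [18.9, 2.8, 0.1]
t 35.0 inc mm [ 21.7646 -40.9586 246.5083] Finc [19.0, -0.9, 0.1] yaw -2.9541119500232558 zax [ 0.0104  0.0006 -0.9999] grip 0.0008329963735583946
```

Under 19 N the lid is at about 0.885. I'll release, rise and look at the seat again from the right.

```bash
python3 -m handwheel '[[[-1,-5,0,0,0],[-1,-10,0,0,0],[-1,-10,0,-15,0],[-1,0,0,-35,0],[-1,0,0,-40,0],[-1,0,-35,0,0],[-1,5,-35,0,0],[-1,5,-35,0,0],[-1,5,-35,0,0],[-1,10,-35,0,0],[-1,10,-35,0,0],[-1,5,-5,0,0]]]' | grep -v eef
python3 -m handwheel '[[[-1,0,0,30,0],[-1,0,0,35,0],[-1,0,0,20,0],[-1,0,0,0,0]]]' | grep -v eef
python3 - <<'E'
from h import *
s=st(); p=camera_params("wrist"); import pickle; pickle.dump(p,open("p28.pkl","wb"))
im=grab_frame("wrist"); cv2.imwrite("pics/wrist28.png",im[:,:,::-1])
im=grab_frame("top"); cv2.imwrite("pics/t28.png",cv2.resize(im[155:265,225:380,::-1],(775,550),interpolation=cv2.INTER_CUBIC))
im=grab_frame("scene"); cv2.imwrite("pics/s28.png",cv2.resize(im[180:270,235:310,::-1],(600,720),interpolation=cv2.INTER_CUBIC)[:600])
E
```

```text
time_s: 36.0
tcp_pos: [0.6143, -0.2381, 0.3336]
contact_force: [0.8, 0.2, -0.7]
grip_width: 0.0005
time_s: 36.33
tcp_pos: [0.6139, -0.2317, 0.2452]
contact_force: [1.1, -0.1, 0.2]
grip_width: 0.0004
t 36.33 inc mm [   1.2819 -254.3766  245.1799] Finc [1.0, -0.3, 0.2] yaw -2.9543750139346594 zax [-0.0081  0.0047 -1.    ] grip 0.00042463536278424457
```

View pics/wrist28.png

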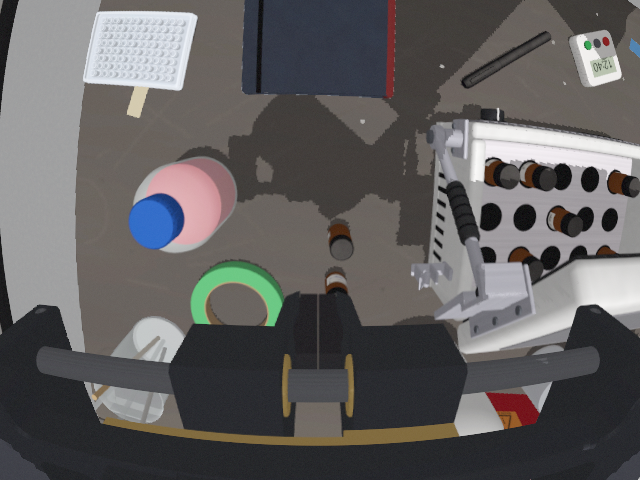

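View pics/s28.png

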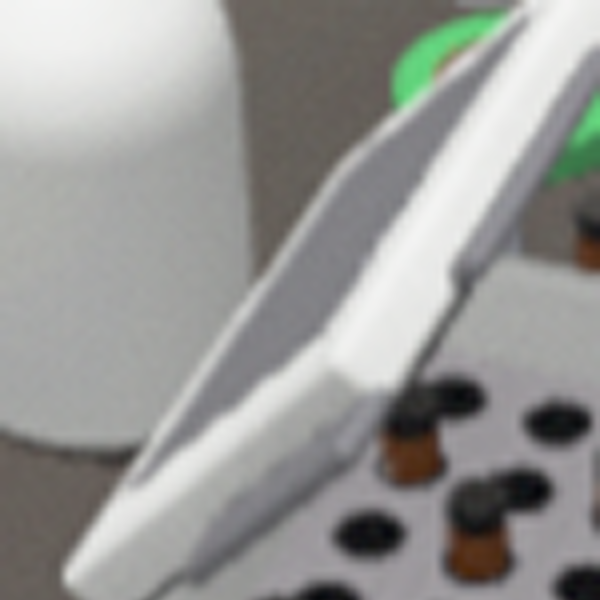

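```bash
python3 - <<'E'
from h import *
p=camera_params("wrist")
a=cv2.imread("pics/wrist28.png"); S=6; x0,y0=420,240
im=cv2.resize(a[y0:y0+100,x0:x0+130],None,fx=S,fy=S,interpolation=cv2.INTER_CUBIC)
cv2.imwrite("pics/w28d.png",im)
x1,y1=415,110
b=cv2.resize(a[y1:y1+150,x1:x1+100],None,fx=4,fy=4,interpolation=cv2.INTER_CUBIC); cv2.imwrite("pics/w28e.png",b)
for phi in (.85,.88,.91,.94,.97,1.0): print(phi,*[((wproj(rodpt(phi,s),p)-[x1,y1])*4).round(0) for s in (0,58,108,146)])
E
```

```text
0.85 [81. 80.] [142. 286.] [198. 511.] [241. 713.]
0.88 [81. 80.] [144. 280.] [204. 500.] [251. 701.]
0.91 [81. 80.] [146. 274.] [210. 490.] [261. 689.]
0.94 [81. 80.] [149. 267.] [216. 478.] [271. 675.]
0.97 [81. 80.] [151. 261.] [222. 466.] [280. 659.]
1.0 [81. 80.] [153. 254.] [227. 453.] [290. 643.]
```

View pics/w28d.png

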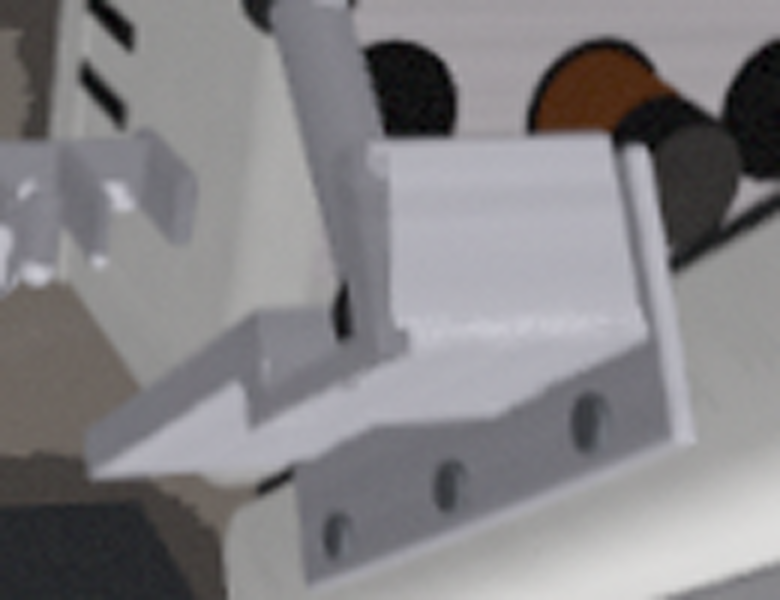

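View pics/w28e.png

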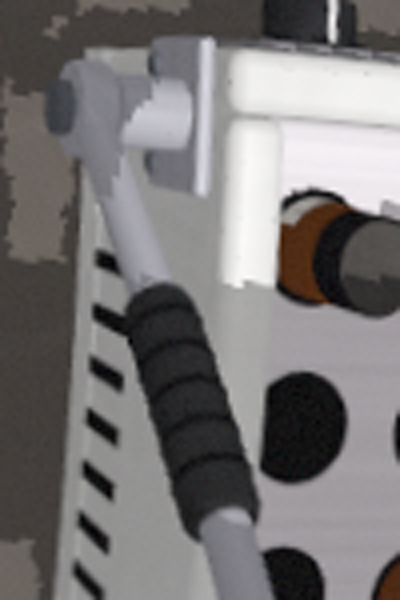

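```bash
python3 - <<'E'
from h import *
import pickle
im=grab_frame("wrist"); cv2.imwrite("pics/wrist29.png",im[:,:,::-1]); im=grab_frame("wrist"); p=camera_params("wrist"); st()
cv2.imwrite("pics/wrist29.png",im[:,:,::-1]); a=im[:,:,::-1]
x1,y1=415,110
b=np.ascontiguousarray(cv2.resize(a[y1:y1+200,x1:x1+150],None,fx=3,fy=3,interpolation=cv2.INTER_CUBIC)); 
cv2.imwrite("pics/w29.png",b)
g=lambda P:tuple(int(v) for v in ((wproj(P,p)-[x1,y1])*3))
for phi,c in((.88,(255,0,0)),(.92,(0,255,0)),(.96,(0,0,255))):
    for s in (0,58,108,146): cv2.circle(b,g(rodpt(phi,s)),2,c,-1)
for P in ((-90,-130,105),(90,-130,105)): cv2.circle(b,g(inc(X,np.array([P])/1e3)),3,(255,0,255),-1)
cv2.imwrite("pics/w29o.png",b)
E
```

```text
t 36.58 inc mm [   3.0867 -255.9574  252.2948] Finc [0.6, 0.7, 0.2] yaw -2.9541271660758035 zax [ 0.0028 -0.0017 -1.    ] grip 0.0006236383858375899
```

View pics/w29o.png

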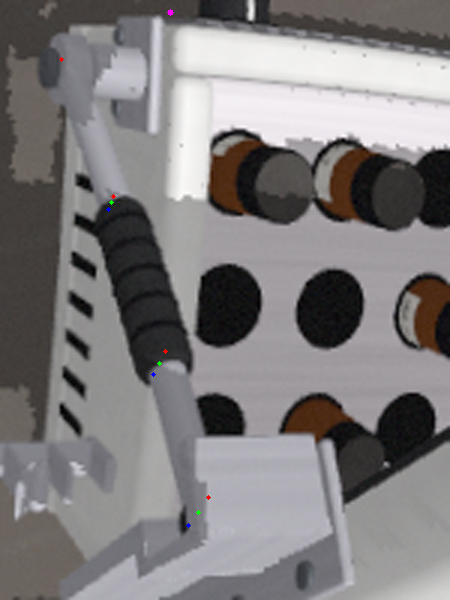

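All four independent estimates (wrist 0.902, top 0.907, first-touch ≤0.899, scene about 0.90) lie well below the 0.93 strip-rest limit. The ball shows inside the slot, and the lid came back to the same place after a 19 N press. I'll rise clear and hand in.

```bash
python3 -m handwheel '[[[-1,0,0,-30,0],[-1,15,-10,-30,0],[-1,20,-10,0,0],[-1,20,-10,0,0],[-1,0,0,0,0],[-1,0,0,0,0],[-1,0,0,0,0]]]' | grep -v eef
python3 - <<'E'
from h import *
im=grab_frame("scene"); c=cv2.resize(im[180:270,235:310,::-1],(600,720),interpolation=cv2.INTER_CUBIC)[:600]
cv2.imwrite("pics/s30.png",c); d=cv2.absdiff(c,cv2.imread("pics/s28.png")); print("change in lid crop since 28:",d.mean())
st(); print(sign_off())
E
```

```text
time_s: 37.17
tcp_pos: [0.5676, -0.2721, 0.3108]
contact_force: [0.8, 0.2, -1.2]
grip_width: 0.0001
change in lid crop since 28: 1.0946203703703703
t 37.22 inc mm [ -51.7909 -284.9687  310.4713] Finc [0.1, 0.8, -0.1] yaw -2.9535852541238556 zax [ 0.0006 -0.0001 -1.    ] grip 0.0005405272216122683
the job is handed in; nothing more can be done
None
```

The incubator lid is propped open on the rod, and I handed the job in at 37.2 s with the arm clear of everything. One check disagreed slightly: my lid-angle readings came out just above the seated band.

**What I did, in the order asked:**
- **Lid up:** I pushed it up by the front lip with closed fingers to close to its 1.40 stop. It stood there by itself with no force on the tool.
- **Rod up:** I lifted the rod out of its clip by pressing on the sleeve from the right. One re-contact lower on the bare steel slipped, so I redid it on the sleeve and brought the rod to about 0.92.
- **Lid down:** I lowered the lid slowly between the two fingers until the rod carried it. I then pressed it from behind with up to 19 N.

**Last checks:**
- **Ball in the slot:** an enlarged wrist picture from the right side shows the ball inside the slot, not on the strip.
- **Stability:** the lid showed no movement in the scene picture after the press, or between the last pictures before hand-in.
- **Bystanders:** in the top and wrist views the vials, marker, timer and bottle looked to be where they started. I compared them by eye only.
- **Lid angle (disagrees):** the camera readings were 0.90–0.91 and first touch gave 0.90 or less, against the stated 0.87–0.89. I take this as measurement error of about 0.015, because all are below the 0.93 expected on the strip.
- **Rod angle (uncertain):** readings ranged from 0.88 to 0.945. The rod probably sits near the lower end of its seated range.

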